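# Tip a drive out of its tray and pack it under the divider

### The arm

A 7-joint arm with a two-finger parallel gripper is mounted at the origin on the work surface. World frame = base frame: x ahead of the robot, y to its left, z up, the work surface at z = 0. Lengths are in mm, angles in rad, forces in N, time in s.
With the tool pointing down it reaches from about 400 to 875 mm from the base axis. Payload 4.4 kg.
Tool frame: the origin (TCP) lies on the centre line of the jaws, within the pads' length; the fingertips stand 8 mm ahead of it and the grasp point (between the pads) lies 11 mm behind it; x points along the fingers, z is the direction in which the jaws open and shut, and the axes are right-handed (so a half turn about x gives the same grasp; the last joint's range is limited). The gripper opens to 85 mm and grips with 20 to 120 N. Pads are 22 mm wide; open, the fingers measure 114 mm over their backs; the gripper's body (76 mm by 85 mm) begins 54 mm behind the grasp point. The pads swing forward as they close: fully open they stand 13 mm farther back than shut.
Start: joints at [-1.327, 0.628, 0.038, 1.517, -0.027, 0.996, -0.02], TCP at [198.14, 619.079, 211.213] pointing down, gripper open.
Joint ranges: [-3.06, 3.06], [-0.37, 2.12], [-1.25, 1.32], [0.18, 2.47], [-1.1, 4.24], [0.23, 1.98], [-2.94, 2.94]. Speed limits (rad/s): [2.57, 2.57, 3.14, 3.14, 3.14, 3.14, 3.14].

### API

Orientations are given as [roll, pitch, yaw] about the fixed x, y, z axes, in that order (R = Rz(yaw) Ry(pitch) Rx(roll)).
In Python, from cell import ctrl, get_image, camera_params gives the robot as it stands. The module is installed in compiled form; this text tells all that it offers.
- The arm moves only by the shell command python3 -m handwheel 'ROWS'. ROWS is text: rows parted by semicolons, each of 7 numbers parted by spaces: the opening, from -1 (shut) to 1 (fully open), then the shift along the tool's x, y, z in mm, then the turn, a rotation vector about the tool's x, y, z in rad. In form: grip x y z wx wy wz; .... A call has 1 to 10 rows; each row shifts and turns the pose as measured when the row begins, along the tool's axes as they then stand; what a row does not reach is not made up. A row lasts 1/10 s, in which the tool goes at most 50 mm and 8.59 degrees, less where a joint would pass 70% of its speed; a pose out of reach is approached as far as the arm can. A call with a gripper value outside its range is refused whole. The fingers move at their own pace and stop on an object; the grip force is fixed at half the most. Time passes only in rows, so rows that do not move let the fingers close. It gives the time, the measured TCP pose, the force and the opening at its end, in the units of the state.
- ctrl.read_state(): the state, without advancing time (a new reading comes with each control period).
- get_image(name): name is "scene" or "top" or "wrist"; returns the picture (400x640x3 uint8, blue, green, red); there is no depth.
- camera_params(name): a dict with "fx", "fy", "cx", "cy" (pixels), "eye" and "orientation" of the camera in the world. Camera axes: x right, y up, looking along -z (the intrinsics and any distortion apply to the point x, -y, -z); pixel columns grow to the right and rows downward; lengths in mm; the calibration is good to about 2 mm. A picture is of the moment at which its call begins: read the wrist's pose just before it. camera_params takes no time and is no camera call; for the wrist camera it gives the pose at the moment of the call.
- ctrl.finish_job(): hands the job in, once; it reports no verdict.
The state is a dict: "clock": time; "qpos": joint angles; "qd": joint speeds; "tau": joint torques, N m; "eef_pos": TCP position; "tool_rot": TCP orientation; "force": force on the tool from outside, world axes, zero at the start; "torque": the same for the moment, N m; "width": finger opening in mm.
Only numpy, scipy, OpenCV 4.12 (cv2) and the standard library are available. Lean on these libraries where they do the work, as an engineer would, in place of code of your own. Each camera call takes 0.05 s, during which the arm holds its last target.

### The job

Pack the orange portable drive for off-site backup: press down its end at the thumb notch of the drive tray, over the well, so that the other end tips up and can be taken hold of, then lay the drive flat, without dropping it, on the bottom of the grey transport box. After that set the blue divider plate over it, level on the box's four corner posts. Leave the other two drives lying in their pockets and the other things on the desk where they are.

Things in the scene. Friction and masses are not known exactly. Their poses are not given: they have to be found in the camera images.
- tray: grey 3D-printed drive tray fixed to the desk, 124 (x) x 230 (y) x 43 mm high; origin at the centre of its underside, z up. Three open-topped pockets centred at y = -76, 0, +76 mm, each 104 mm long (x -52 to +52) and 54 mm wide, 22 mm of solid top between them. In each a shelf at height 33 mm from x -52 to +3 carries a drive, its top flush with the tray's; the rest is a well (see the points)
- tray_edge (a point): edge of the middle pocket's shelf, at x +3, y 0, height 33 mm of the tray (alike in the others): a drive pressed near its +x end pivots on it until that end meets the well's floor (the press ends about 26 mm below the tray's top). It then stays leaning at 28 to 38 deg when let go, its -x end 10 to 20 mm clear of the tray's top; after a small press it falls back flush
- tray_notch (a point): middle of the middle pocket's thumb notch, at x +57, y 0, height 43 mm of the tray (alike in the others): 22 mm wide, 14 mm deep, through the 10 mm end wall; it marks the well end, the end to press. The well runs from x +3 to +52 mm, its floor at height 3 mm, 40 mm below the tray's top
- drive_orange: the wanted drive: orange plastic case with a pale blank sticker, 100 (x) x 50 (y) x 10 mm, loose, 0.08 to 0.145 kg, centre of mass at its middle; origin at the centre of its underside, x along its length, z out of its top. It starts flush in any one of the three pockets, its x along the tray's x, with 2 mm of play all round, too little for fingers
- drive_black: loose portable drive like drive_orange (same sizes, origin and axes) but black with a grey sticker; lies flush in another pocket of the tray; not wanted, and as easily tipped if its well end is leaned on
- drive_silver: loose portable drive like drive_orange (same sizes, origin and axes) but bare aluminium with a white sticker; lies flush in another pocket of the tray; not wanted, and as easily tipped if its well end is leaned on
- case: grey open transport box with a black floor pad, fixed to the desk: 195 x 150 mm over rim and latches, 55 mm high, walls 4 mm; inside 170 (x) x 130 (y) mm, floor 5 mm above the desk. Origin at the centre of its underside, z up. In each inner corner a post 16 x 16 mm rises to 33 mm above the desk (28 mm over the floor) to carry the divider; the drive fits flat between them, lengthwise or across
- divider: loose blue divider plate 162 (x) x 122 (y) x 5 mm, 0.14 kg, lying on the desk; origin at the centre of its underside, z up. An upright pull in its middle, 60 (x) x 14 (y) mm, rises from the plate's top (5 mm) to 27 mm above its underside. It fits in the box with 4 mm of play all round, either way round, with its x along the box's x; seated on the posts its origin is 33 mm above the desk
- mug: loose white mug, 80 mm across, 92 mm high, bystander; origin at the centre of its underside
- screwdriver: loose screwdriver with a green handle lying on the desk, bystander; origin under its middle
- tape: loose roll of tan tape lying flat, 96 mm across, 24 mm high, bystander; origin at the centre of its underside
- snack_box: loose cardboard snack box with a yellow band, 150 x 62 x 44 mm, bystander; origin at the centre of its underside
- usb_hub: loose aluminium hub 44 x 105 x 20 mm, bystander; origin at the centre of its underside
There are look-alikes about, which are no part of the job. Of the things that look like the drive_black, the larger one is meant. What is shaped like the case but purple is not meant.

How it is judged:
By the outcome, as a careful person would: the job done as asked, in the order asked, and still so for the second after the job is handed in, with the robot touching nothing.
It also fails if it takes over 64 s, if anything falls off the work surface, if the arm or the gripper's body presses on something with over 40 N, if the wrist force passes 120 N, or if a joint passes its speed limit or range.

## Working session

There is one attempt and no reset: what is moved stays moved. The work goes in short steps, Python scripts to look and compute and a shell command to move; the robot and the scene stay as the last step left them, time stands still between calls to the robot, and variables do not carry over. Pictures are saved under pics/ and viewed, and the job is handed in when it is done.

```bash
mkdir -p pics; python3 - <<'E'
from cell import ctrl,get_image,camera_params
import cv2
print(ctrl.read_state())
for n in ["scene","top","wrist"]:
    p=camera_params(n);print(n,p)
    cv2.imwrite(f"pics/{n}0.png",get_image(n))
E
```

```text
{'clock': 0.0, 'qpos': array([-1.32678547,  0.62937471,  0.03844332,  1.51837   , -0.02697241,
        0.99629423, -0.01999955]), 'qd': array([ 0.00050945, -0.00040044,  0.00100736,  0.0002156 ,  0.00075942,
        0.00119225, -0.00038529]), 'tau': array([-4.08875536e-06, -5.63388169e+01,  1.22551918e+00, -1.93448693e+01,
        1.08755150e-02,  1.04704639e-02, -6.28192751e-06]), 'eef_pos': array([197.94991437, 618.42514017, 210.27000303]), 'tool_rot': array([-3.11516723,  1.56886812, -1.85416744]), 'force': array([-1.18919908,  0.06187326, -0.23328909]), 'torque': array([-0.02362512,  0.00216212, -0.01514102]), 'width': 85.30971628135529}
scene {'fx': 408.43699911519104, 'fy': 408.43699911519104, 'cx': 326.53913376297777, 'cy': 200.9933731923466, 'eye': array([ 809.93353745, -615.66265584, 1041.82065549]), 'orientation': array([ 0.56269082, -0.00822574,  0.51034789])}
top {'fx': 511.1496939065567, 'fy': 511.1496939065567, 'cx': 315.51824620927835, 'cy': 206.10626176889951, 'eye': array([ 278.59542364,  -54.58632631, 1447.21741529]), 'orientation': array([ 0.181386  ,  0.00511231, -1.5746023 ])}
wrist {'fx': 349.00642940549625, 'fy': 349.00642940549625, 'cx': 321.9178780160584, 'cy': 201.11915383010344, 'eye': array([133.4636195 , 638.76143299, 371.85807565]), 'orientation': array([-0.27063687,  0.00278908,  1.26084531])}
```

View pics/scene0.png

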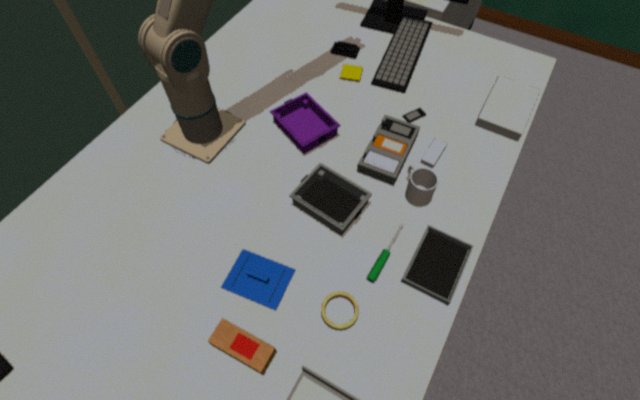

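View pics/top0.png

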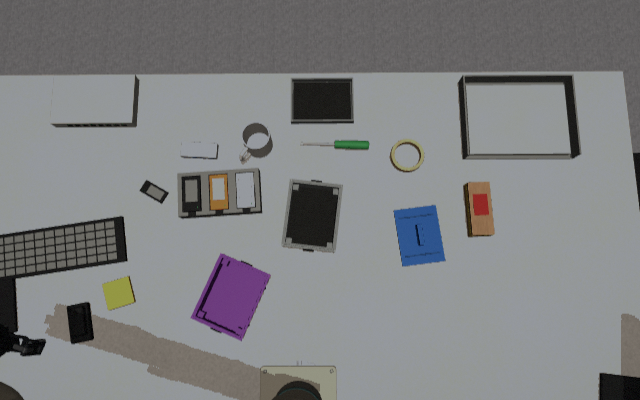

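View pics/wrist0.png

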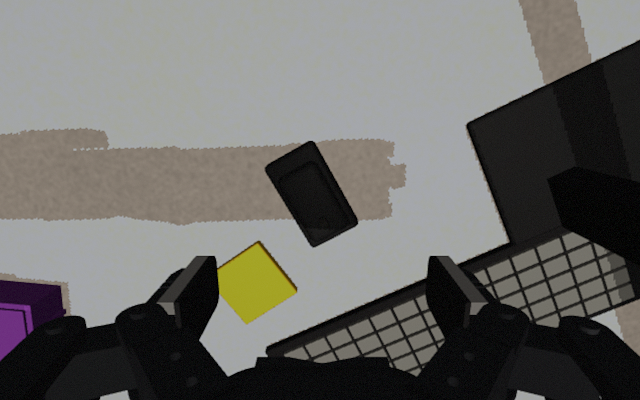

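The top view shows the orange drive in the middle pocket at about (219,191), the grey case at (313,216), the divider at (420,235) and the screwdriver, tape and hub nearby. I'll zoom in.

```bash
cat > h.py <<'E'
import numpy as np,cv2
from scipy.spatial.transform import Rotation as R
from cell import ctrl,get_image,camera_params
def cam(n): return camera_params(n)
def ray(p,uv):
    d=np.array([(uv[0]-p['cx'])/p['fx'],-(uv[1]-p['cy'])/p['fy'],-1.0])
    return R.from_euler('xyz',p['orientation']).as_matrix()@d
def onz(p,uv,z):
    d=ray(p,uv);e=np.array(p['eye']);return e+d*(z-e[2])/d[2]
def proj(p,X):
    c=R.from_euler('xyz',p['orientation']).as_matrix().T@(np.array(X)-p['eye'])
    return np.array([p['cx']-p['fx']*c[0]/c[2],p['cy']+p['fy']*c[1]/c[2]])
def tool():
    s=ctrl.read_state();return np.array(s['eef_pos']),R.from_euler('xyz',s['tool_rot']).as_matrix(),s
def comp(a,b,name):
    cv2.imwrite(name,np.vstack([a,b]))
E
python3 - <<'E'
import cv2
a=cv2.imread('pics/top0.png');s=cv2.imread('pics/scene0.png')
cv2.imwrite('pics/topz.png',cv2.resize(a[130:270,165:355],None,fx=4,fy=4,interpolation=cv2.INTER_CUBIC))
cv2.imwrite('pics/scz.png',cv2.resize(s[90:240,280:450],None,fx=4,fy=4,interpolation=cv2.INTER_CUBIC))
E
```

```text
(no output)
```

View pics/topz.png

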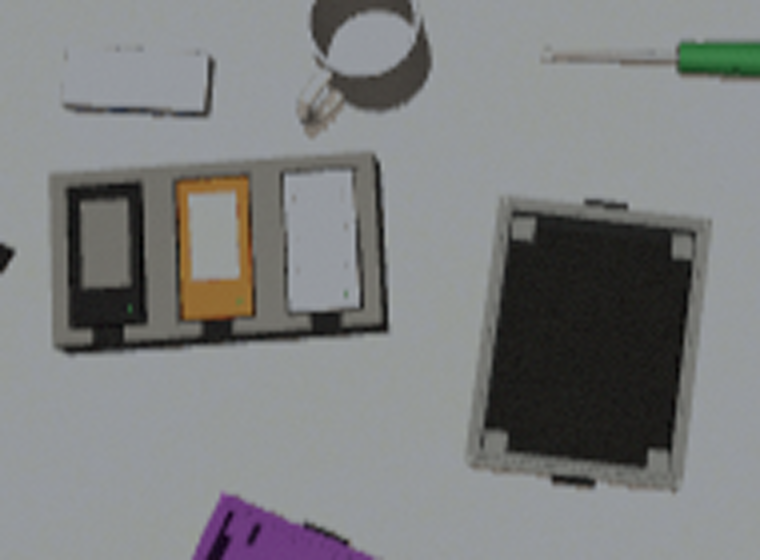

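View pics/scz.png

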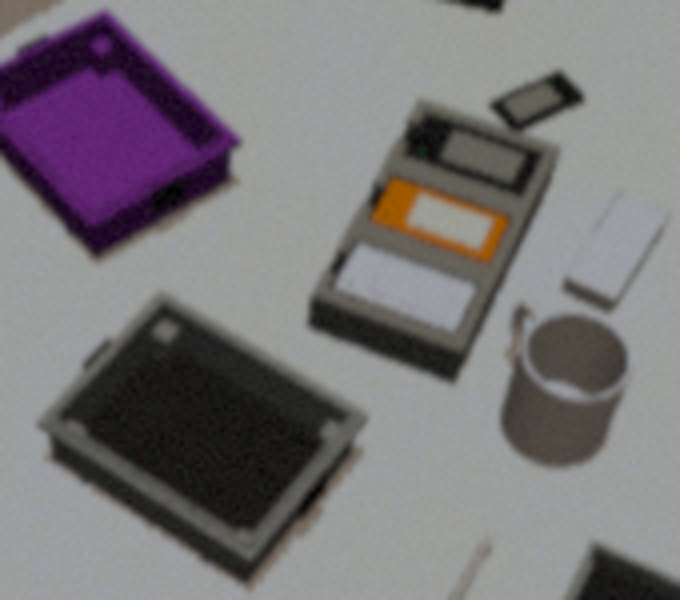

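```bash
python3 - <<'E'
from h import *
a=cv2.imread('pics/top0.png');s=cv2.imread('pics/scene0.png')
pt=cam('top');ps=cam('scene')
def mask(im,lo,hi):
    return cv2.inRange(cv2.cvtColor(im,cv2.COLOR_BGR2HSV),np.array(lo),np.array(hi))
def big(m,roi=None):
    c,_=cv2.findContours(cv2.morphologyEx(m,cv2.MORPH_CLOSE,np.ones((9,9))),cv2.RETR_EXTERNAL,cv2.CHAIN_APPROX_NONE)
    return sorted(c,key=cv2.contourArea)[::-1]
for nm,im,p in(('top',a,pt),('scene',s,ps)):
  for lab,lo,hi,z,x0 in(('orange',(8,120,80),(22,255,255),43,None),('blue',(100,120,60),(125,255,255),5,None)):
    m=mask(im,lo,hi)
    if lab=='orange':
        z0=np.zeros_like(m)
        if nm=='top': z0[160:225,190:240]=m[160:225,190:240]
        else: z0[120:165,360:420]=m[120:165,360:420]
        m=z0
    c=big(m)[0]
    r=cv2.minAreaRect(c)
    w=np.array([onz(p,q,z)[:2] for q in c[:,0,:]],np.float32)
    rw=cv2.minAreaRect(w); print(nm,lab,r[0],cv2.contourArea(c),'world',rw)
# case rim corners (top zoom)
zc=lambda u,v:(165+u/4,130+v/4)
for q in[(500,197),(711,219),(678,491),(468,466)]: print('case rim',onz(pt,zc(*q),55).round(1))
for q in[(524,229),(683,247),(657,461),(495,443)]: print('post',onz(pt,zc(*q),33).round(1))
for q in[(50,175),(375,153),(384,330),(55,348)]: print('tray',onz(pt,zc(*q),43).round(1))
for q in[(108,335),(217,330),(326,322)]: print('notch',onz(pt,zc(*q),38).round(1))
zc=lambda u,v:(280+u/4,90+v/4)
for q in[(165,332),(333,428),(245,537),(72,428)]: print('sc post',onz(ps,zc(*q),33).round(1))
for q in[(162,295),(368,420),(247,570),(40,425)]: print('sc rim',onz(ps,zc(*q),55).round(1))
for q in[(420,103),(556,150),(455,358),(312,303)]: print('sc tray',onz(ps,zc(*q),43).round(1))
E
```

```text
top orange (218.261962890625, 191.54953002929688) 577.5 world ((579.2453002929688, 224.7675323486328), (101.1639404296875, 50.12099838256836), 4.1672258377075195)
top blue (418.9513854980469, 235.19189453125) 2282.0 world ((458.43133544921875, -340.7705993652344), (159.04055786132812, 120.7067642211914), 7.112175941467285)
scene orange (389.533935546875, 144.40496826171875) 376.0 world ((579.0465698242188, 222.2389678955078), (102.42040252685547, 53.2889404296875), 3.7531814575195312)
scene blue (257.70416259765625, 278.2100524902344) 2433.5 world ((457.68255615234375, -343.89959716796875), (159.6401824951172, 119.68975067138672), 7.038351058959961)
case rim [610.7  22.6  55. ]
case rim [ 594.2 -124.6   55. ]
case rim [404.6 -99.6  55. ]
case rim [422.3  43.5  55. ]
post [592.6   6.7  33. ]
post [ 579.  -105.7   33. ]
post [427.4 -86.   33. ]
post [440.5  26.4  33. ]
tray [631.1 341.8  43. ]
tray [646. 112.  43.]
tray [518.8 103.7  43. ]
tray [507.1 332.8  43. ]
notch [517.  297.4  38. ]
notch [520.2 221.2  38. ]
notch [525.5 145.   38. ]
sc post [443.   23.8  33. ]
sc post [593.5   8.9  33. ]
sc post [ 580.3 -103.6   33. ]
sc post [426.7 -85.6  33. ]
sc rim [431.9  38.8  55. ]
sc rim [617.2  13.9  55. ]
sc rim [ 598.6 -136.7   55. ]
sc rim [ 413.7 -106.3   55. ]
sc tray [514.8 327.5  43. ]
sc tray [633.6 335.   43. ]
sc tray [647.4 103.7  43. ]
sc tray [530.8  96.8  43. ]
```

```bash
cat >> h.py <<'E'
def down(yaw,tilt=0,ta=0):
    """tool x down, tool z horizontal at heading yaw; tilt about tool z afterwards"""
    z=np.array([np.cos(yaw),np.sin(yaw),0]);x=np.array([0,0,-1.]);y=np.cross(z,x)
    M=np.stack([x,y,z],1)
    return M@R.from_rotvec([0,0,tilt]).as_matrix()
def goal(P,M,q=True):
    p,T,s=tool()
    best=None
    for f in(np.eye(3),np.diag([1,-1,-1.])) :
        rv=R.from_matrix(T.T@M@f).as_rotvec()
        if best is None or np.linalg.norm(rv)<np.linalg.norm(best): best=rv
    print('t',round(s['clock'],2),'tcp',p.round(1),'w',round(s['width'],1),'F',s['force'].round(1),'tool shift',(T.T@(np.array(P)-p)).round(1),'turn',best.round(3),'q',s['qpos'].round(2))
    e=(T@best); print(' turned-frame shift',((M if True else 0).T@(np.array(P)-p)).round(1))
E
python3 - <<'E'
from h import *
p,T,s=tool();print(T.round(3))
a=np.radians(4)
goal([579-42*np.cos(a),223.5-42*np.sin(a),110],down(np.radians(94)))
goal([579-42*np.cos(a),223.5-42*np.sin(a),110],down(np.radians(-86)))
pt=cam('top')
for n,q,z in(('mug',(257,137),92),('hub',(199,150),20),('tapec',(407,155),24),('scr',(335,145),10),('snack',(480,209),44)):print(n,onz(pt,q,z).round())
E
```

```text
[[-0.    -0.952  0.305]
 [-0.001  0.305  0.952]
 [-1.     0.    -0.001]]
t 0.15 tcp [198.  618.6 210.5] w 85.3 F [ 0.1  0.5 -0.1] tool shift [ 100.9 -444.3 -275.6] turn [-0.38  -0.001 -0.   ] q [-1.33  0.63  0.04  1.52 -0.03  1.   -0.02]
 turned-frame shift [ 100.5 -310.5 -420.7]
t 0.15 tcp [198.  618.6 210.5] w 85.3 F [ 0.1  0.5 -0.1] tool shift [ 100.9 -444.3 -275.6] turn [-0.38  -0.001 -0.   ] q [-1.33  0.63  0.04  1.52 -0.03  1.   -0.02]
 turned-frame shift [100.5 310.5 420.7]
mug [722. 113.  92.]
hub [707. 289.  20.]
tapec [ 688. -312.   24.]
scr [ 723. -106.   10.]
snack [ 526. -506.   44.]
```

```bash
python3 -m handwheel '-1 0 0 0 -0.127 0 0; -1 0 0 0 -0.127 0 0; -1 0 0 0 -0.126 0 0; -1 0 -28 -38 0 0 0; -1 0 -28 -38 0 0 0; -1 0 -28 -38 0 0 0; -1 0 -28 -38 0 0 0; -1 0 -28 -38 0 0 0; -1 0 -28 -38 0 0 0; -1 0 -28 -38 0 0 0'
python3 - <<'E'
from h import *
a=np.radians(4)
goal([579-40*np.cos(a),223.5-40*np.sin(a),100],down(np.radians(94)))
E
```

```text
clock: 1.15
eef_pos: [415.5, 369.1, 205.8]
tool_rot: [1.654, 1.564, -2.955]
force: [0.4, -0.4, 0.0]
width: 0.1
t 1.15 tcp [415.5 369.1 205.8] w 0.1 F [ 0.4 -0.4  0. ] tool shift [ 105.2 -108.3 -160.4] turn [ 0.034 -0.001 -0.007] q [-0.72  0.5  -0.08  1.78  0.04  0.86  0.86]
 turned-frame shift [ 105.8 -113.  -156.6]
```

```bash
python3 -m handwheel '-1 0 -28 -38 0.034 0 -0.007; -1 10 -28 -40 0 0 0; -1 10 -28 -40 0 0 0; -1 10 -25 -38 0 0 0; -1 20 0 0 0 0 0; -1 0 0 0 0 0 0'
python3 - <<'E'
from h import *
a=np.radians(4)
goal([579-40*np.cos(a),223.5-40*np.sin(a),70],down(np.radians(94)))
cv2.imwrite('pics/w1.png',get_image('wrist'))
E
```

```text
clock: 1.75
eef_pos: [544.0, 208.4, 154.7]
tool_rot: [-2.485, 1.565, -0.859]
force: [-1.2, 0.3, 0.0]
width: -0.2
t 1.75 tcp [544.  208.4 154.7] w -0.2 F [-1.2  0.3  0. ] tool shift [84.6  4.5 12.9] turn [-0.015 -0.005  0.004] q [-0.39  0.6  -0.05  1.77  0.05  0.77  1.16]
 turned-frame shift [84.7  4.  12.6]
```

View pics/w1.png

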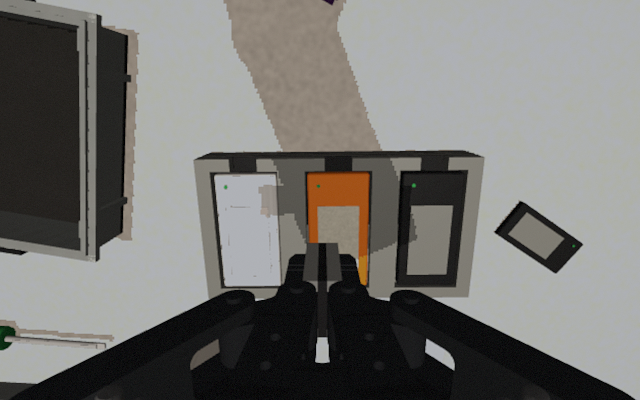

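The wrist view shows the notch ends at the top of the picture, the orange drive spanning about (307..370, 172..285), and the closed fingers over its middle. I'll refine its position from this view.

```bash
python3 - <<'E'
from h import *
p=cam('wrist')
for q in[(307,172),(370,172),(369,284),(195,159),(484,156),(470,295),(207,297),(338,165),(214,175),(277,175),(401,172),(463,170)]:print(q,onz(p,q,43).round(1))
a=np.radians(4)
goal([579-40*np.cos(a),223.5-40*np.sin(a),60],down(np.radians(94)))
E
```

```text
(307, 172) [531.2 193.7  43. ]
(370, 172) [528.4 243.9  43. ]
(369, 284) [627.7 252.1  43. ]
(195, 159) [525.7 104.7  43. ]
(484, 156) [510.8 332.   43. ]
(470, 295) [633.3 341.9  43. ]
(207, 297) [648.8 109.8  43. ]
(338, 165) [524.2 218.   43. ]
(214, 175) [537.8 119.4  43. ]
(277, 175) [535.  169.8  43. ]
(401, 172) [527.1 268.5  43. ]
(463, 170) [522.7 317.4  43. ]
t 1.8 tcp [545.5 207.9 156.2] w -0.2 F [ 1.  -1.9  0.6] tool shift [96.1  6.4 13.6] turn [-0.015 -0.005  0.007] q [-0.39  0.6  -0.05  1.77  0.05  0.77  1.16]
 turned-frame shift [96.2  5.5 13.2]
```

```bash
python3 -m handwheel '-1 30 4 6 -0.015 0 0; -1 30 3 6 0 0 0; -1 25 0 0 0 0 0; -1 0 0 0 0 0 0'
python3 - <<'E'
from h import *
a=np.radians(4)
goal([541.4,219.9,60],down(np.radians(94)))
E
```

```text
clock: 2.2
eef_pos: [540.0, 225.7, 73.7]
tool_rot: [-1.603, 1.556, 0.044]
force: [-0.5, -0.9, 0.4]
width: -0.1
t 2.2 tcp [540.  225.7  73.7] w -0.1 F [-0.5 -0.9  0.4] tool shift [13.7 -0.8 -5.8] turn [ 0.006 -0.     0.015] q [-0.42  0.71 -0.05  1.83  0.06  0.59  1.14]
 turned-frame shift [13.7 -1.  -5.8]
```

```bash
python3 -m handwheel '-1 8 -1 -5 0 0 0; -1 6 0 0 0 0 0; -1 0 0 0 0 0 0'
python3 - <<'E'
from h import *
goal([541.4,219.9,55],down(np.radians(94)))
E
```

```text
clock: 2.5
eef_pos: [543.1, 223.7, 62.5]
tool_rot: [-1.463, 1.551, 0.187]
force: [-1.1, -0.2, -0.0]
width: 0.1
t 2.5 tcp [543.1 223.7  62.5] w 0.1 F [-1.1 -0.2 -0. ] tool shift [ 7.5  2.2 -3.6] turn [0.01  0.002 0.019] q [-0.41  0.73 -0.05  1.84  0.07  0.56  1.15]
 turned-frame shift [ 7.5  2.  -3.6]
```

```bash
python3 -m handwheel '-1 4 2 -4 0 0 0.019; -1 4 0 0 0 0 0; -1 4 0 0 0 0 0; -1 4 0 0 0 0 0'
python3 - <<'E'
from h import *
goal([541.4,219.9,40],down(np.radians(94)))
E
```

```text
clock: 2.9
eef_pos: [543.8, 219.4, 48.1]
tool_rot: [-0.801, 1.566, 0.848]
force: [-0.0, -1.0, 0.0]
width: -0.0
t 2.9 tcp [543.8 219.4  48.1] w -0.0 F [-0. -1.  0.] tool shift [8.1 2.3 0.6] turn [0.009 0.004 0.004] q [-0.4   0.76 -0.05  1.83  0.07  0.55  1.16]
 turned-frame shift [8.1 2.3 0.6]
```

```bash
python3 -m handwheel '-1 4 2 0 0 0 0; -1 4 0 0 0 0 0; -1 4 0 0 0 0 0; -1 0 0 0 0 0 0'
python3 - <<'E'
from h import *
goal([541.4,219.9,30],down(np.radians(94)))
cv2.imwrite('pics/w2.png',get_image('wrist'))
E
```

```text
clock: 3.3
eef_pos: [540.8, 219.2, 34.1]
tool_rot: [-0.557, 1.567, 1.093]
force: [-0.7, 0.7, -0.3]
width: -0.2
t 3.3 tcp [540.8 219.2  34.1] w -0.2 F [-0.7  0.7 -0.3] tool shift [ 4.1 -0.7  0.7] turn [0.009 0.003 0.002] q [-0.4   0.78 -0.05  1.84  0.07  0.52  1.16]
 turned-frame shift [ 4.1 -0.7  0.7]
```

View pics/w2.png

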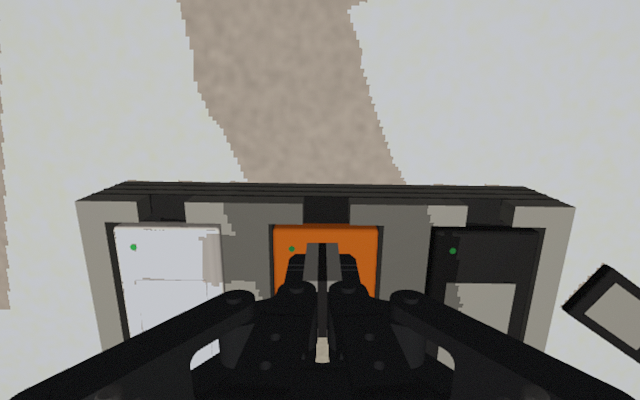

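The orange end at (275..378, 225..295) has sunk below the rim, with the fingers still on it. I'll keep pressing.

```bash
python3 -m handwheel '-1 4 0 0 0 0 0; -1 4 0 0 0 0 0; -1 0 0 0 0 0 0'
python3 - <<'E'
from h import *
goal([541.4,219.9,20],down(np.radians(94)))
E
```

```text
clock: 3.65
eef_pos: [541.3, 219.5, 26.0]
tool_rot: [-0.722, 1.566, 0.928]
force: [0.1, -0.7, -0.6]
width: -0.2
t 3.65 tcp [541.3 219.5  26. ] w -0.2 F [ 0.1 -0.7 -0.6] tool shift [ 6.  -0.1  0.4] turn [0.009 0.004 0.003] q [-0.4   0.79 -0.05  1.85  0.07  0.5   1.15]
 turned-frame shift [ 6.  -0.1  0.4]
```

```bash
python3 -m handwheel '-1 2 0 0 0 0 0; -1 2 0 0 0 0 0'; python3 -m handwheel '-1 2 0 0 0 0 0; -1 0 0 0 0 0 0'
python3 - <<'E'
from h import *
goal([541.4,219.9,20],down(np.radians(94)))
cv2.imwrite('pics/w3.png',get_image('wrist'))
cv2.imwrite('pics/s3.png',cv2.resize(get_image('scene')[70:220,300:480],None,fx=4,fy=4))
E
```

```text
clock: 3.85
eef_pos: [541.5, 219.6, 21.9]
tool_rot: [-0.763, 1.566, 0.886]
force: [-0.3, 0.5, -0.3]
width: -0.5
clock: 4.05
eef_pos: [541.4, 219.6, 19.5]
tool_rot: [-0.724, 1.566, 0.926]
force: [0.1, 0.8, 0.3]
width: 0.3
t 4.05 tcp [541.4 219.6  19.5] w 0.3 F [0.1 0.8 0.3] tool shift [-0.5 -0.1  0.3] turn [0.009 0.004 0.003] q [-0.4   0.8  -0.05  1.85  0.07  0.49  1.15]
 turned-frame shift [-0.5 -0.1  0.3]
```

View pics/w3.png

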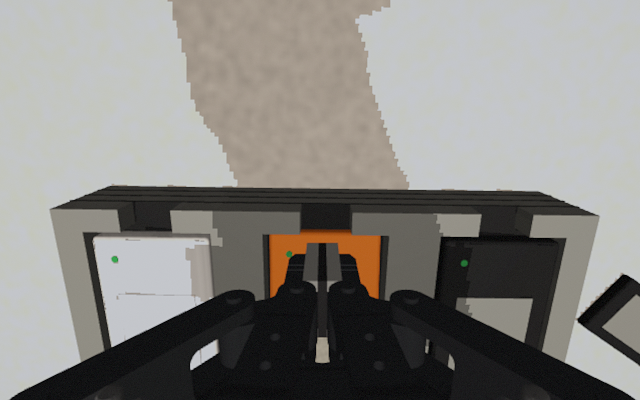

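View pics/s3.png

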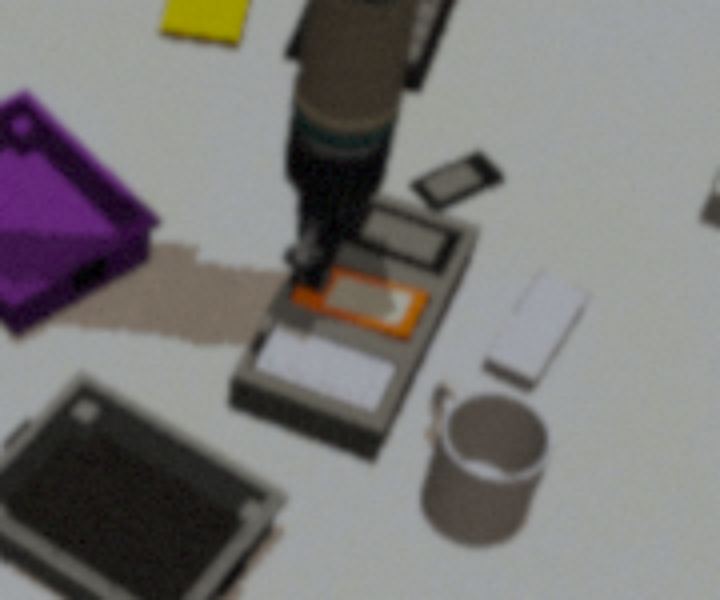

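```bash
python3 - <<'E'
from h import *
p,T,s=tool();w=cam('wrist');sc=cam('scene');tp=cam('top')
print('eye',w['eye'].round(0),p.round(1),s['tau'].round(2))
for d in(-11,0,8):
    X=p+T[:,0]*d; print(d,X.round(1),'wrist',proj(w,X).round(0),'scene',((proj(sc,X)-[300,70])*4).round(0),'top',proj(tp,X).round(0))
print(proj(w,[529,219,43]),proj(w,[529,219,20]))
im=get_image('top');cv2.imwrite('pics/t3.png',cv2.resize(im[130:270,165:355],None,fx=4,fy=4,interpolation=cv2.INTER_CUBIC))
E
```

```text
eye [473. 213. 181.] [541.6 219.6  19.8] [-2.000e-02 -5.592e+01  6.000e-02 -1.101e+01  0.000e+00 -6.000e-02
  0.000e+00]
-11 [541.5 219.6  30.8] wrist [324. 255.] scene [312. 291.] top [221. 205.]
0 [541.6 219.6  19.8] wrist [324. 246.] scene [310. 300.] top [221. 206.]
8 [541.6 219.7  11.8] wrist [324. 240.] scene [309. 307.] top [222. 207.]
[324.79462964 239.97576533] [324.29192863 222.16036748]
```

View pics/t3.png

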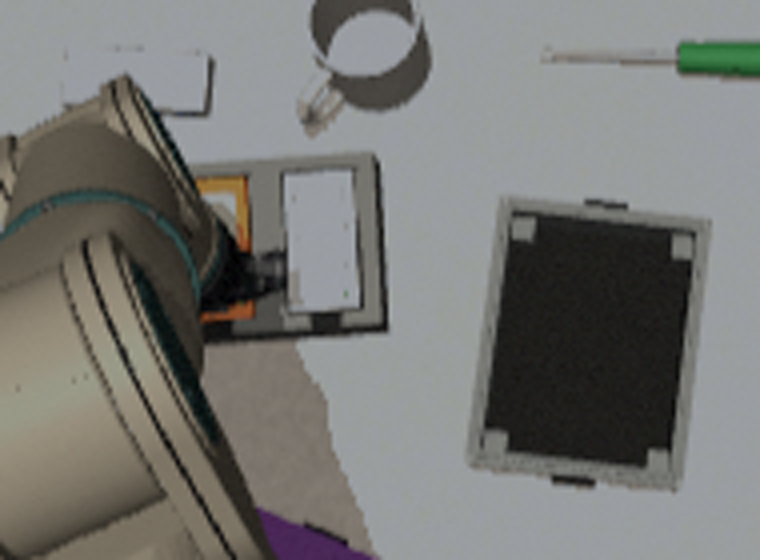

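```bash
python3 - <<'E'
from h import *
w=cam('wrist')
for q in[(52,210),(597,215)]:print(onz(w,q,43).round(1))
im=get_image('wrist');cv2.imwrite('pics/w4.png',cv2.resize(im[190:320,220:430],None,fx=3.8,fy=3.8,interpolation=cv2.INTER_CUBIC))
im=get_image('scene');cv2.imwrite('pics/s4.png',cv2.resize(im[110:170,350:430],None,fx=9,fy=9,interpolation=cv2.INTER_CUBIC))
s=ctrl.read_state();print(s['eef_pos'],s['force'],s['clock'])
E
```

```text
[524.5 105.6  43. ]
[509.2 331.1  43. ]
[541.61954417 219.66519672  19.89473776] [-0.60511171 -0.57629394  0.09705704] 4.3
```

View pics/w4.png

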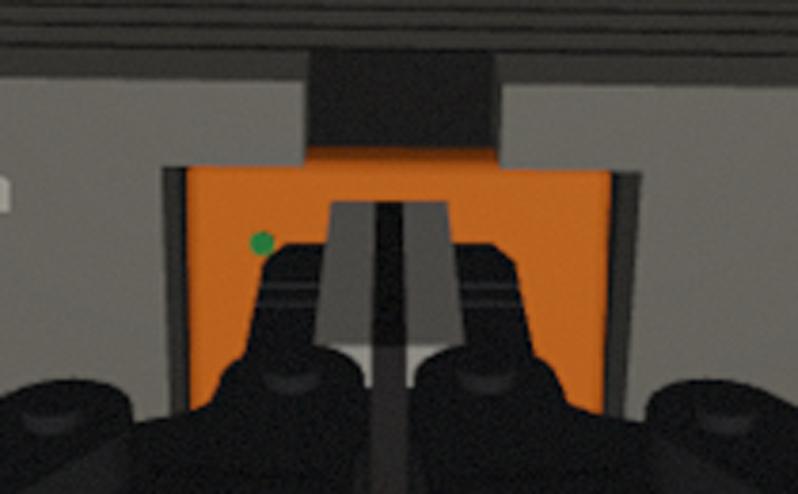

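View pics/s4.png

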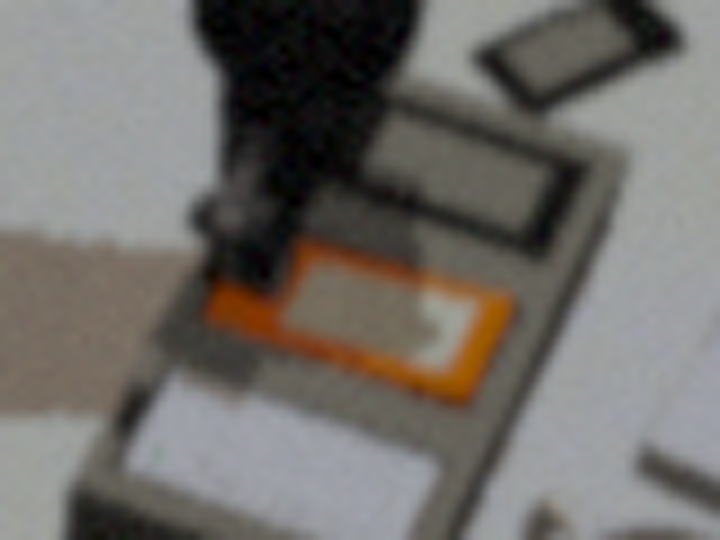

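Comparing LED rows, orange's LED is at 254 where the neighbours' line gives about 261. So the drive has only tipped about 13° and the real tip sits higher than I assumed. I'll press on in small steps, watching the force.

```bash
python3 -m handwheel '-1 3 0 0 0 0 0; -1 3 0 0 0 0 0; -1 0 0 0 0 0 0'
python3 - <<'E'
from h import *
goal([541.4,219.9,10],down(np.radians(94)))
a=get_image('wrist');b=get_image('scene')
cv2.imwrite('pics/w5.png',np.vstack([cv2.resize(a[190:320,60:580],(780,195)),cv2.resize(b[110:170,350:450],(650,390))[:, :650].copy() if False else cv2.copyMakeBorder(cv2.resize(b[110:170,350:450],(650,390)),0,0,0,130,0)]))
E
```

```text
clock: 4.6
eef_pos: [541.8, 219.7, 13.6]
tool_rot: [-0.813, 1.565, 0.837]
force: [0.4, -0.5, 0.4]
width: 0.2
t 4.6 tcp [541.8 219.7  13.6] w 0.2 F [ 0.4 -0.5  0.4] tool shift [3.6 0.4 0.2] turn [0.009 0.004 0.004] q [-0.4   0.81 -0.05  1.85  0.07  0.48  1.15]
 turned-frame shift [3.6 0.3 0.2]
```

View pics/w5.png

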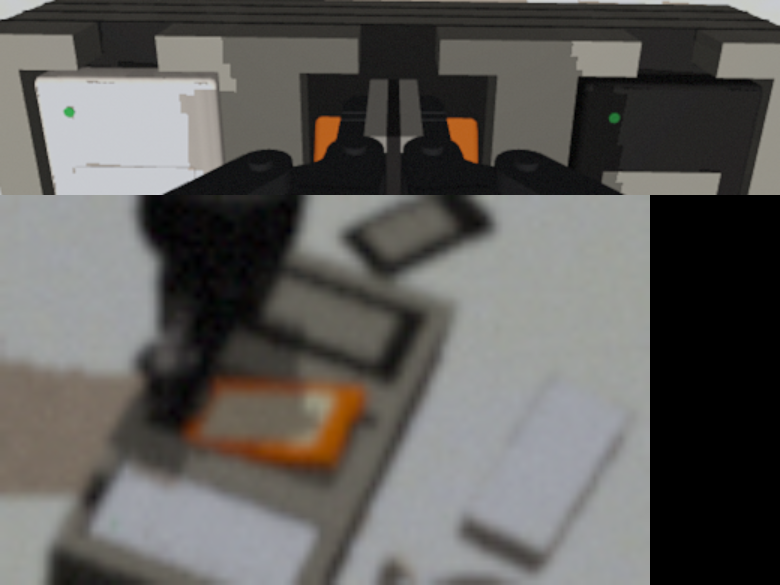

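The drive has tipped: its well end is down and the far end has risen. I'll retract straight up and look.

```bash
python3 -m handwheel '-1 -5 0 0 0 0 0; -1 -10 0 0 0 0 0; -1 -20 0 0 0 0 0; -1 -40 0 0 0 0 0; -1 -40 0 0 0 0 0; -1 0 35 0 0 0 0; -1 0 35 0 0 0 0; -1 0 0 0 0 0 0'
python3 - <<'E'
from h import *
goal([541.4,219.9,130],down(np.radians(94)))
a=get_image('wrist');cv2.imwrite('pics/w6.png',a)
b=get_image('scene');cv2.imwrite('pics/s6.png',cv2.resize(b[100:175,340:440],None,fx=8,fy=8,interpolation=cv2.INTER_CUBIC))
E
```

```text
clock: 5.5
eef_pos: [472.0, 214.2, 138.7]
tool_rot: [-1.023, 1.558, 0.625]
force: [-0.4, 0.3, 0.3]
width: -0.1
t 5.5 tcp [472.  214.2 138.7] w -0.1 F [-0.4  0.3  0.3] tool shift [  9.5 -69.6   0.2] turn [0.008 0.007 0.011] q [-0.44  0.54 -0.06  1.97  0.05  0.62  1.12]
 turned-frame shift [  8.7 -69.7   0.8]
```

View pics/w6.png

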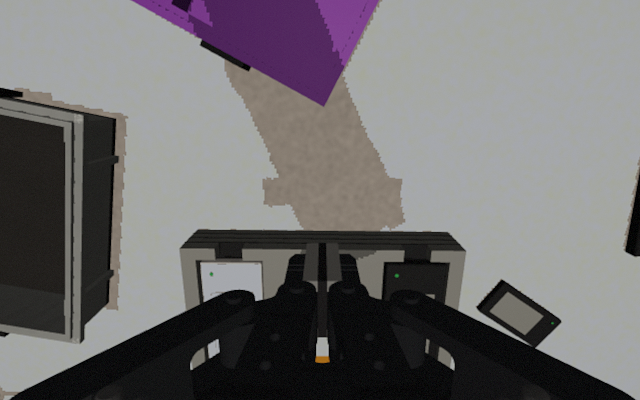

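View pics/s6.png

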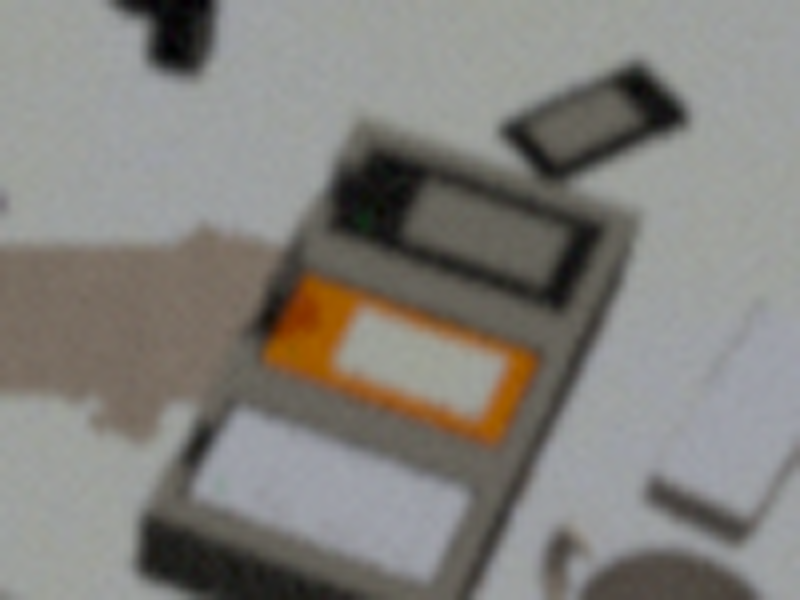

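```bash
python3 - <<'E'
from h import *
p,T,s=tool()
sc=cam('scene');tp=cam('top')
for d in(-30,-20,-11,0,8):
    X=p+T[:,0]*d; print(d,X.round(1),'scene',((proj(sc,X)-[320,70])*8).round(0),'top',((proj(tp,X)-[190,180])*8).round())
b=get_image('scene');cv2.imwrite('pics/s7.png',cv2.resize(b[70:145,320:420],None,fx=8,fy=8,interpolation=cv2.INTER_CUBIC))
b=get_image('top');cv2.imwrite('pics/t7.png',cv2.resize(b[180:255,190:290],None,fx=8,fy=8,interpolation=cv2.INTER_CUBIC))
E
```

```text
-30 [476.1 214.6 168.7] scene [341. 282.] top [172. 328.]
-20 [476.3 214.7 158.7] scene [339. 301.] top [178. 332.]
-11 [476.4 214.7 149.7] scene [338. 319.] top [184. 336.]
0 [476.6 214.8 138.7] scene [336. 340.] top [190. 340.]
8 [476.7 214.9 130.7] scene [334. 355.] top [195. 344.]
```

View pics/s7.png

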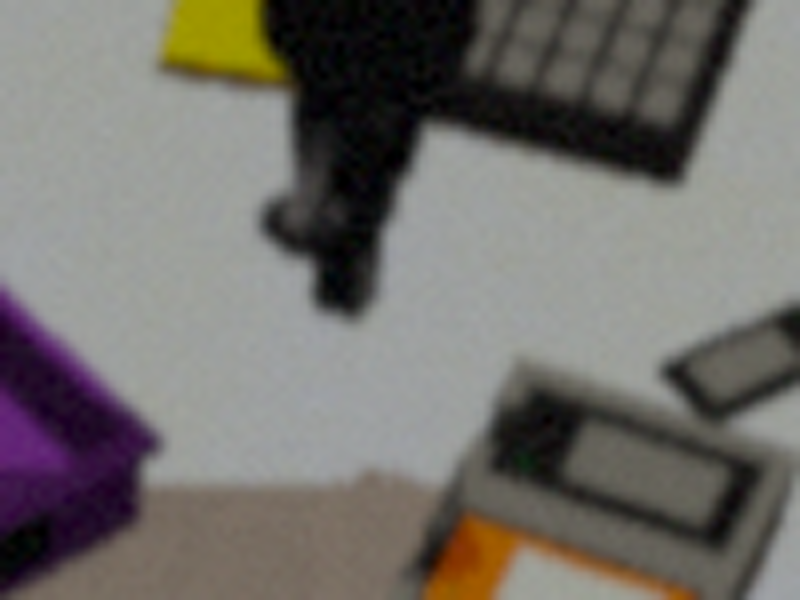

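View pics/t7.png

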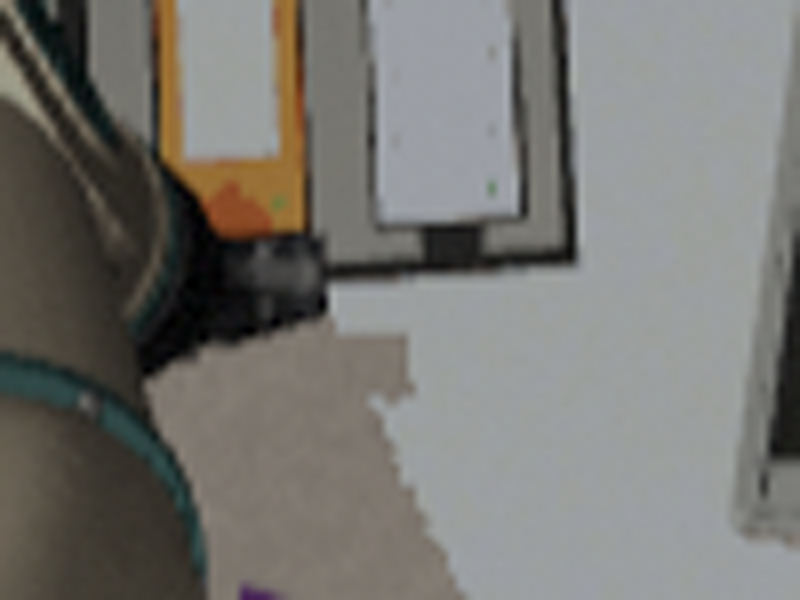

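The scene view puts the fingertip about 15 mm behind the reported TCP, not 8 mm ahead. The first press was therefore too shallow and the drive fell back flush. I'll press again, deeper.

```bash
python3 -m handwheel '-1 0 -35 0 0 0 0; -1 30 -32 0 0 0 0.01; -1 30 0 0 0 0 0; -1 0 0 0 0 0 0'
python3 - <<'E'
from h import *
goal([541,219.9,40],down(np.radians(94)))
E
```

```text
clock: 6.1
eef_pos: [551.7, 220.4, 77.3]
tool_rot: [-0.858, 1.558, 0.786]
force: [-1.0, 0.1, -0.2]
width: 0.0
t 6.1 tcp [551.7 220.4  77.3] w 0.0 F [-1.   0.1 -0.2] tool shift [37.2 11.  -0. ] turn [0.003 0.008 0.009] q [-0.39  0.72 -0.06  1.8   0.06  0.61  1.16]
 turned-frame shift [37.3 10.7  0.3]
```

```bash
python3 -m handwheel '-1 10 9 0 0 0 0; -1 10 0 0 0 0 0; -1 10 0 0 0 0 0; -1 0 0 0 0 0 0; -1 0 0 0 0 0 0'
python3 - <<'E'
from h import *
goal([541,219.9,20],down(np.radians(94)))
E
```

```text
clock: 6.6
eef_pos: [546.8, 220.2, 47.8]
tool_rot: [-0.988, 1.555, 0.654]
force: [-0.8, 0.2, -1.0]
width: 0.1
t 6.6 tcp [546.8 220.2  47.8] w 0.1 F [-0.8  0.2 -1. ] tool shift [27.7  6.1 -0.1] turn [0.002 0.009 0.013] q [-0.39  0.75 -0.05  1.83  0.06  0.54  1.15]
 turned-frame shift [27.8  5.8  0.1]
```

```bash
python3 -m handwheel '-1 4 6 0 0 0.005 0.01; -1 5 0 0 0 0 0; -1 0 0 0 0 0 0'; python3 -m handwheel '-1 5 0 0 0 0 0; -1 5 0 0 0 0 0; -1 0 0 0 0 0 0'
python3 - <<'E'
from h import *
goal([541,219.9,10],down(np.radians(94)))
E
```

```text
clock: 6.9
eef_pos: [541.5, 220.3, 39.5]
tool_rot: [-0.859, 1.564, 0.784]
force: [0.3, -0.4, -0.7]
width: 0.2
clock: 7.2
eef_pos: [541.7, 220.6, 28.9]
tool_rot: [-0.896, 1.564, 0.746]
force: [0.8, 0.9, 0.1]
width: -0.1
t 7.2 tcp [541.7 220.6  28.9] w -0.1 F [0.8 0.9 0.1] tool shift [18.9  0.9 -0.7] turn [0.002 0.004 0.006] q [-0.4   0.78 -0.05  1.85  0.07  0.51  1.15]
 turned-frame shift [18.9  0.8 -0.6]
```

```bash
python3 -m handwheel '-1 5 1 -1 0 0 0; -1 5 0 0 0 0 0; -1 5 0 0 0 0 0; -1 0 0 0 0 0 0';python3 -m handwheel '-1 3 0 0 0 0 0; -1 2 0 0 0 0 0';python3 -m handwheel '-1 2 0 0 0 0 0; -1 0 0 0 0 0 0'
python3 - <<'E'
from h import *
goal([541,219.9,10],down(np.radians(94)))
a=get_image('wrist');cv2.imwrite('pics/w8.png',cv2.resize(a[190:320,60:580],(780,195)))
E
```

```text
clock: 7.6
eef_pos: [540.6, 219.2, 12.3]
tool_rot: [-0.87, 1.564, 0.772]
force: [0.7, -0.0, 0.3]
width: 0.0
clock: 7.8
eef_pos: [540.8, 219.4, 7.0]
tool_rot: [-0.882, 1.564, 0.76]
force: [-0.2, 0.6, -0.7]
width: -0.3
clock: 8.0
eef_pos: [541.1, 219.5, 6.1]
tool_rot: [-0.922, 1.564, 0.72]
force: [-1.4, -0.3, 3.1]
width: 0.1
t 8.0 tcp [541.1 219.5   6.1] w 0.1 F [-1.4 -0.3  3.1] tool shift [-3.9  0.   0.4] turn [0.002 0.004 0.006] q [-0.4   0.82 -0.04  1.85  0.07  0.46  1.15]
 turned-frame shift [-3.9  0.   0.4]
```

View pics/w8.png

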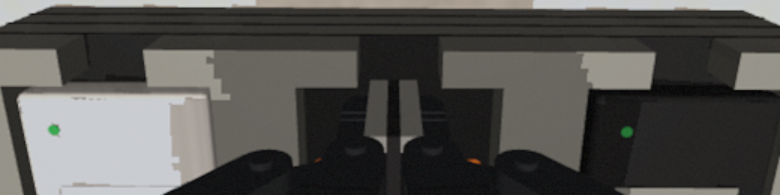

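```bash
python3 -m handwheel '-1 2 0 0 0 0 0; -1 0 0 0 0 0 0'; python3 -m handwheel '-1 -4 0 0 0 0 0; -1 -8 0 0 0 0 0; -1 -15 0 0 0 0 0; -1 -40 0 0 0 0 0; -1 -40 0 0 0 0 0; 0.2 0 40 0 0 0 0; 0.2 0 40 0 0 0 0; 0.2 0 0 0 0 0 0'
python3 - <<'E'
from h import *
goal([541,219.9,10],down(np.radians(94)))
a=get_image('wrist');cv2.imwrite('pics/w9.png',a)
b=get_image('scene');cv2.imwrite('pics/s9.png',cv2.resize(b[100:175,340:440],None,fx=8,fy=8,interpolation=cv2.INTER_CUBIC))
E
```

```text
clock: 8.25
eef_pos: [541.1, 219.5, 6.2]
tool_rot: [-0.962, 1.563, 0.68]
force: [-1.1, -0.2, 0.7]
width: -0.3
clock: 9.05
eef_pos: [461.5, 213.9, 122.3]
tool_rot: [-1.068, 1.555, 0.572]
force: [0.9, 0.7, 0.8]
width: 43.2
t 9.05 tcp [461.5 213.9 122.3] w 43.2 F [0.9 0.7 0.8] tool shift [113.3 -78.2  -0.4] turn [-0.     0.008  0.014] q [-0.45  0.55 -0.06  2.01  0.05  0.57  1.1 ]
 turned-frame shift [112.3 -79.7   0.4]
```

View pics/w9.png

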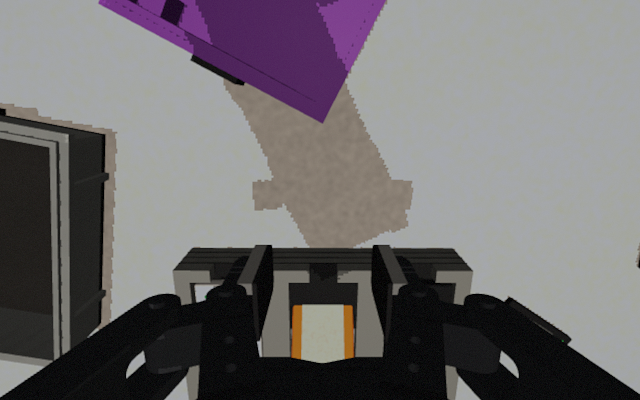

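View pics/s9.png

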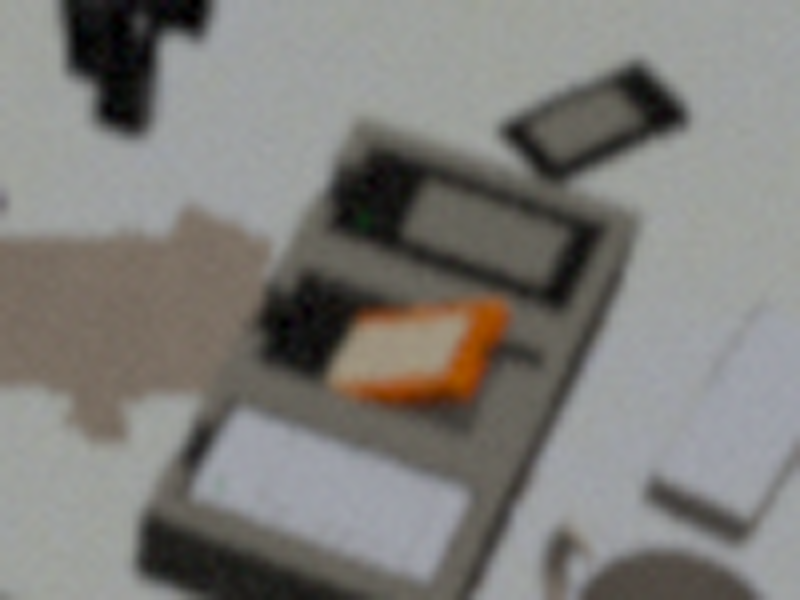

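The drive now leans with its far end up: raised edge near scene zoom (510,300), well end hidden. I'll triangulate it with the top view.

```bash
python3 - <<'E'
from h import *
b=get_image('top');cv2.imwrite('pics/t9.png',cv2.resize(b[160:220,190:250],None,fx=10,fy=10,interpolation=cv2.INTER_CUBIC))
b=get_image('scene');cv2.imwrite('pics/s10.png',cv2.resize(b[125:160,370:415],None,fx=16,fy=16,interpolation=cv2.INTER_CUBIC))
E
```

```text
(no output)
```

View pics/t9.png

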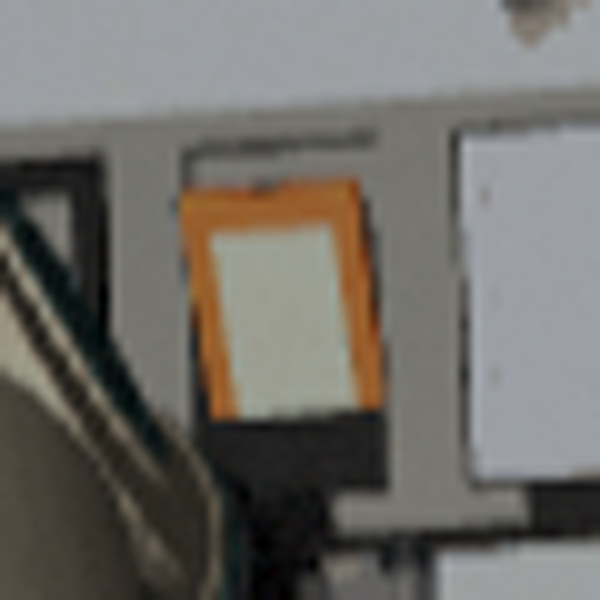

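View pics/s10.png

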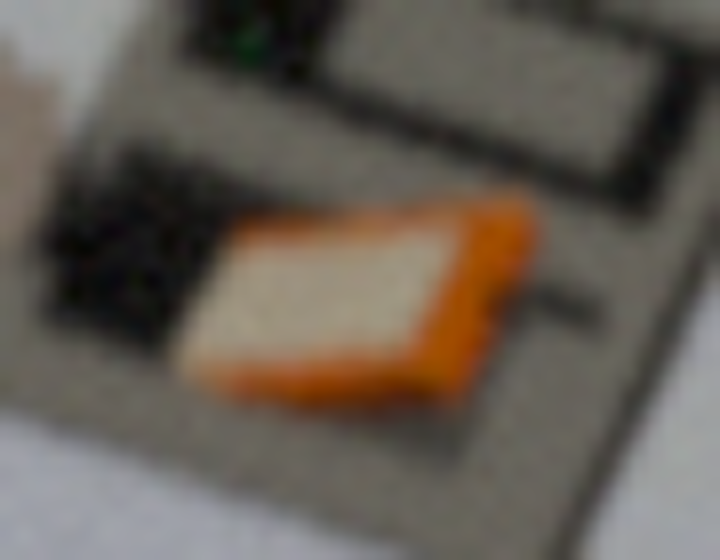

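```bash
cat >> h.py <<'E'
TR=np.array([579.4,222.5]);TA=np.radians(184)
def tw(x,y,z): 
    c,s=np.cos(TA),np.sin(TA);return np.array([TR[0]+c*x-s*y,TR[1]+s*x+c*y,z])
def drv(th,l,y,h):
    "point on leaning drive: l from raised end along underside, h above underside; th in deg"
    t=np.radians(th);a=30/np.sin(t);b=100-a
    d=b-l # distance from pivot toward raised
    return tw(3-d*np.cos(t)+h*np.sin(t),y,33+d*np.sin(t)+h*np.cos(t))
E
python3 - <<'E'
from h import *
tp=cam('top');sc=cam('scene')
for th in(32,34,36,38,39.5):
    print(th,drv(th,0,0,0).round(1))
    for h in(0,10):
        print('  h',h,[(((proj(tp,drv(th,0,y,h))-[190,160])*10).round(0).tolist(),((proj(sc,drv(th,0,y,h))-[370,125])*16).round(0).tolist()) for y in(-25,25)])
E
```

```text
32 [613.1 224.9  56. ]
  h 0 [([188.0, 193.0], [527.0, 234.0]), ([366.0, 180.0], [441.0, 412.0])]
  h 10 [([182.0, 205.0], [509.0, 197.0]), ([362.0, 192.0], [422.0, 375.0])]
34 [614.7 225.   58.9]
  h 0 [([185.0, 185.0], [538.0, 227.0]), ([364.0, 172.0], [451.0, 406.0])]
  h 10 [([180.0, 198.0], [518.0, 190.0]), ([360.0, 185.0], [430.0, 368.0])]
36 [615.9 225.1  61.8]
  h 0 [([183.0, 179.0], [546.0, 220.0]), ([362.0, 166.0], [459.0, 398.0])]
  h 10 [([178.0, 192.0], [524.0, 182.0]), ([358.0, 179.0], [437.0, 361.0])]
38 [616.7 225.1  64.6]
  h 0 [([181.0, 173.0], [552.0, 211.0]), ([360.0, 160.0], [465.0, 390.0])]
  h 10 [([176.0, 188.0], [529.0, 174.0]), ([356.0, 175.0], [441.0, 353.0])]
39.5 [617.1 225.1  66.6]
  h 0 [([179.0, 170.0], [555.0, 205.0]), ([359.0, 157.0], [469.0, 384.0])]
  h 10 [([174.0, 186.0], [531.0, 168.0]), ([355.0, 173.0], [444.0, 347.0])]
```

```bash
python3 - <<'E'
from h import *
p,T,s=tool();w=cam('wrist')
e=T.T@(w['eye']-p);print('cam in tool',e.round(1),'axis',(T.T@ray(w,(w['cx'],w['cy']))).round(3))
for q in[(322,243),(322,281),(270,247),(375,247),(258,247),(386,247)]:
    d=T.T@ray(w,q)
    print(q,[(y,(e+d*(y-e[1])/d[1]).round(1).tolist()) for y in(11,8,0)])
E
```

```text
cam in tool [-161.5   67.9   -0.6] axis [ 0.964 -0.267 -0.001]
(322, 243) [(11, [-23.0, 11.0, -0.7]), (8, [-15.7, 8.0, -0.8]), (0, [3.8, 0.0, -0.8])]
(322, 281) [(11, [-56.2, 11.0, -0.7]), (8, [-50.6, 8.0, -0.7]), (0, [-35.8, 0.0, -0.7])]
(270, 247) [(11, [-27.3, 11.0, -22.3]), (8, [-20.2, 8.0, -23.4]), (0, [-1.4, 0.0, -26.5])]
(375, 247) [(11, [-27.3, 11.0, 21.2]), (8, [-20.2, 8.0, 22.4]), (0, [-1.3, 0.0, 25.4])]
(258, 247) [(11, [-27.3, 11.0, -27.2]), (8, [-20.2, 8.0, -28.6]), (0, [-1.4, 0.0, -32.4])]
(386, 247) [(11, [-27.3, 11.0, 25.8]), (8, [-20.2, 8.0, 27.1]), (0, [-1.3, 0.0, 30.9])]
```

```bash
cat >> h.py <<'E'
def graspP(th=34.5,l=8,h=-23.5): return drv(th,l,0,h)
E
python3 - <<'E'
from h import *
M=down(np.radians(94),-np.radians(34.5)); print(M.round(2))
goal(graspP(h=35),M)
E
```

```text
[[ 0.57 -0.82 -0.07]
 [ 0.04 -0.06  1.  ]
 [-0.82 -0.57  0.  ]]
t 9.25 tcp [468.2 214.7 121.7] w 51.2 F [ 1.2 -1.   0.2] tool shift [  40.1 -120.     0. ] turn [-0.006  0.008 -0.582] q [-0.45  0.56 -0.05  2.    0.05  0.56  1.1 ]
 turned-frame shift [ 99.5 -78.2  -0. ]
```

```bash
python3 -m handwheel '0.5 0 0 0 0 0 -0.116; 0.5 0 0 0 0 0 -0.116; 0.5 0 0 0 0 0 -0.116; 0.5 0 0 0 0 0 -0.116; 0.5 0 0 0 0 0 -0.116; 0.5 0 0 0 0 0 0'
python3 - <<'E'
from h import *
M=down(np.radians(94),-np.radians(34.5))
goal(graspP(h=35),M)
E
```

```text
clock: 9.85
eef_pos: [482.2, 189.7, 120.6]
tool_rot: [-1.763, 1.253, -0.146]
force: [-1.2, 0.6, 0.3]
width: 64.2
t 9.85 tcp [482.2 189.7 120.6] w 64.2 F [-1.2  0.6  0.3] tool shift [ 66.2 -91.8  31.6] turn [-0.003 -0.068 -0.291] q [-0.57  0.51 -0.01  2.23  0.95  0.26  0.13]
 turned-frame shift [ 91.7 -68.7  25.9]
```

The wrist joint limit (q6 ≥ 0.23) blocks a 34° outward tilt. I'll grasp with about 15° of tilt and lean the tool the other way to lay the drive flat.

```bash
cat >> h.py <<'E'
def gP(tilt,back=0,th=34.5,l=9,h=4.5,off=24.5):
    M=down(np.radians(94),-np.radians(tilt))
    return drv(th,l,0,h)+M[:,0]*(off-back),M
E
python3 - <<'E'
from h import *
P,M=gP(12,60);print(P)
goal(P,M)
goal([482,215,140],down(np.radians(94)))
E
```

```text
[597.77065993 223.78460168  92.97577524]
t 9.85 tcp [482.2 189.7 120.6] w 64.2 F [-1.2  0.6  0.3] tool shift [  60.4 -103.2   31.4] turn [-0.017 -0.066  0.102] q [-0.57  0.51 -0.01  2.23  0.95  0.26  0.13]
 turned-frame shift [  51.4 -109.3   25.9]
t 9.85 tcp [482.2 189.7 120.6] w 64.2 F [-1.2  0.6  0.3] tool shift [-19.7  -7.1  24.1] turn [-0.023 -0.064  0.311] q [-0.57  0.51 -0.01  2.23  0.95  0.26  0.13]
 turned-frame shift [-19.4  -1.5  25.2]
```

```bash
python3 -m handwheel '0.5 -7 -2 8 -0.008 -0.021 0.1; 0.5 -7 -2 8 -0.008 -0.021 0.1; 0.5 -7 -2 8 -0.008 -0.021 0.1; 0.5 0 0 0 0 0 0; 0.5 0 0 0 0 0 0'
python3 - <<'E'
from h import *
P,M=gP(12,60)
goal(P,M)
goal([482,215,140],down(np.radians(94)))
E
```

```text
clock: 10.35
eef_pos: [482.7, 217.9, 137.9]
tool_rot: [-1.675, 1.551, -0.029]
force: [-0.1, 1.1, 0.1]
width: 64.0
t 10.35 tcp [482.7 217.9 137.9] w 64.0 F [-0.1  1.1  0.1] tool shift [  47.2 -114.2   -2.7] turn [ 0.006 -0.001 -0.189] q [-0.13  0.6  -0.52  1.94  0.46  0.71  0.71]
 turned-frame shift [  67.8 -103.3   -2.1]
t 10.35 tcp [482.7 217.9 137.9] w 64.0 F [-0.1  1.1  0.1] tool shift [-2.2  0.9 -2.8] turn [ 0.006 -0.002  0.02 ] q [-0.13  0.6  -0.52  1.94  0.46  0.71  0.71]
 turned-frame shift [-2.1  0.9 -2.8]
```

```bash
python3 -m handwheel '0.5 0 -38 0 0 0 0; 0.5 0 -38 0 0 0 0; 0.5 5 -34 0 0 0 -0.06; 0.5 10 0 0 0 0 -0.06; 0.5 10 0 0 0 0 -0.06; 0.5 0 0 0 0 0 0; 0.5 0 0 0 0 0 0'
python3 - <<'E'
from h import *
for t in(12,16,20):
    P,M=gP(t,50)
    goal(P,M)
a=get_image('wrist');cv2.imwrite('pics/w10.png',a)
E
```

```text
clock: 11.05
eef_pos: [590.8, 224.8, 110.2]
tool_rot: [-1.628, 1.368, 0.029]
force: [0.1, 0.8, -0.7]
width: 64.2
t 11.05 tcp [590.8 224.8 110.2] w 64.2 F [ 0.1  0.8 -0.7] tool shift [28.2 -3.3 -1.3] turn [ 0.017 -0.008 -0.007] q [-0.21  0.67 -0.38  1.86  0.65  0.55  0.62]
 turned-frame shift [28.2 -3.1 -1.5]
t 11.05 tcp [590.8 224.8 110.2] w 64.2 F [ 0.1  0.8 -0.7] tool shift [28.3 -1.5 -1.3] turn [ 0.018 -0.008 -0.077] q [-0.21  0.67 -0.38  1.86  0.65  0.55  0.62]
 turned-frame shift [28.3  0.6 -1.5]
t 11.05 tcp [590.8 224.8 110.2] w 64.2 F [ 0.1  0.8 -0.7] tool shift [28.5  0.2 -1.3] turn [ 0.018 -0.007 -0.147] q [-0.21  0.67 -0.38  1.86  0.65  0.55  0.62]
 turned-frame shift [28.1  4.4 -1.5]
```

View pics/w10.png

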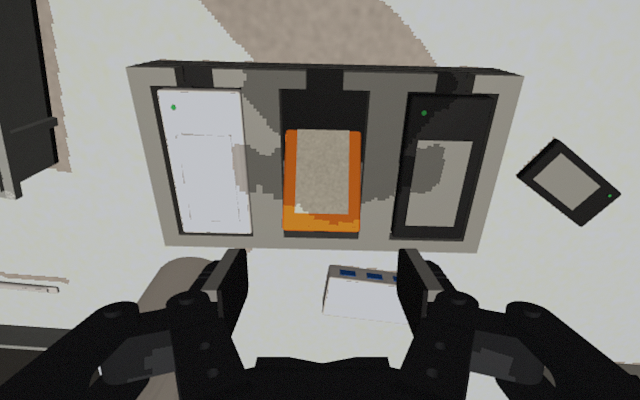

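```bash
python3 - <<'E'
from h import *
w=cam('wrist')
for th in(32,34.5,37,39):
    print(th,[proj(w,drv(th,0,y,h)).round(0).tolist() for h in(0,10) for y in(-25,25)], 'tray far edge',proj(w,tw(-62,0,43)).round(),proj(w,tw(52,0,43)).round())
a=get_image('wrist');cv2.imwrite('pics/w11.png',cv2.resize(a[110:260,250:400],None,fx=4,fy=4,interpolation=cv2.INTER_CUBIC))
E
```

```text
32 [[359.0, 229.0], [283.0, 227.0], [360.0, 229.0], [282.0, 227.0]] tray far edge [321. 251.] [323.  91.]
34.5 [[359.0, 234.0], [283.0, 233.0], [360.0, 234.0], [281.0, 232.0]] tray far edge [321. 251.] [323.  91.]
37 [[359.0, 239.0], [282.0, 237.0], [361.0, 238.0], [281.0, 236.0]] tray far edge [321. 251.] [323.  91.]
39 [[359.0, 242.0], [282.0, 240.0], [361.0, 240.0], [280.0, 239.0]] tray far edge [321. 251.] [323.  91.]
```

View pics/w11.png

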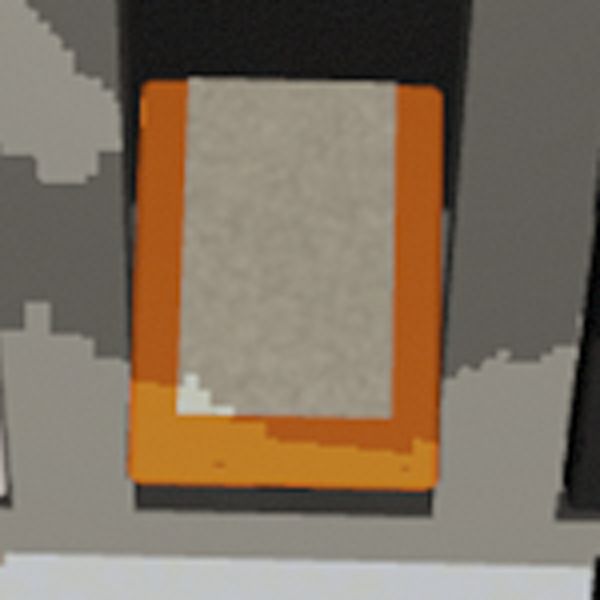

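```bash
python3 - <<'E'
from h import *
w=cam('wrist')
for th in(32,34.5,37,39):
    print(th,[(l,proj(w,drv(th,l,0,10)).round(0).tolist()) for l in(0,8,12,70,75,100)])
print(proj(w,tw(3,0,33)),proj(w,tw(52,0,3)))
E
```

```text
32 [(0, [321.0, 226.0]), (8, [321.0, 214.0]), (12, [321.0, 208.0]), (70, [323.0, 119.0]), (75, [323.0, 112.0]), (100, [324.0, 75.0])]
34.5 [(0, [321.0, 231.0]), (8, [321.0, 219.0]), (12, [321.0, 212.0]), (70, [323.0, 124.0]), (75, [323.0, 117.0]), (100, [323.0, 81.0])]
37 [(0, [321.0, 235.0]), (8, [321.0, 223.0]), (12, [321.0, 216.0]), (70, [323.0, 129.0]), (75, [323.0, 122.0]), (100, [323.0, 86.0])]
39 [(0, [321.0, 238.0]), (8, [321.0, 225.0]), (12, [321.0, 219.0]), (70, [323.0, 132.0]), (75, [323.0, 125.0]), (100, [323.0, 90.0])]
[322.02718711 162.20583711] [323.52746487  79.70811178]
```

The wrist view puts the raised end at row 232, columns 283–360, which matches a lean of 34.5° at the predicted place. I'll go in at 20° tilt.

```bash
python3 -m handwheel '0.5 0 0 -1 0.009 0 -0.073; 0.5 0 0 0 0.009 -0.007 -0.074; 0.5 0 0 0 0 0 0'
python3 - <<'E'
from h import *
P,M=gP(20,30,h=3.5)
goal(P,M)
E
```

```text
clock: 11.45
eef_pos: [594.6, 224.2, 112.0]
tool_rot: [-1.559, 1.214, 0.077]
force: [-0.8, 0.5, 0.2]
width: 64.1
t 11.45 tcp [594.6 224.2 112. ] w 64.1 F [-0.8  0.5  0.2] tool shift [49.5  8.6 -0.8] turn [-0.005  0.003  0.007] q [-0.4   0.62 -0.12  2.01  0.86  0.28  0.34]
 turned-frame shift [49.5  8.2 -0.7]
```

```bash
python3 -m handwheel '0.5 15 2 0 -0.005 0 0.04; 0.5 15 2 0 0 0 0.037; 0.5 10 2 0 0 0 0; 0.5 0 0 0 0 0 0'
python3 - <<'E'
from h import *
P,M=gP(16,20,h=4)
goal(P,M)
E
```

```text
clock: 11.85
eef_pos: [605.0, 227.3, 73.9]
tool_rot: [-1.554, 1.293, 0.089]
force: [0.1, -0.3, -1.0]
width: 64.0
t 11.85 tcp [605.  227.3  73.9] w 64.0 F [ 0.1 -0.3 -1. ] tool shift [20.   4.2 -3.1] turn [ 0.002  0.005 -0.001] q [-0.3   0.71 -0.24  1.92  0.8   0.36  0.44]
 turned-frame shift [20.   4.2 -3. ]
```

```bash
python3 -m handwheel '0.5 10 4 -3 0 0 0; 0.5 10 0 0 0 0 0; 0.5 0 0 0 0 0 0'
python3 - <<'E'
from h import *
P,M=gP(16,0,h=4)
goal(P,M)
a=get_image('wrist');cv2.imwrite('pics/w12.png',a)
E
```

```text
clock: 12.15
eef_pos: [608.3, 224.7, 54.0]
tool_rot: [-1.55, 1.291, 0.092]
force: [-0.3, -0.6, -0.1]
width: 63.9
t 12.15 tcp [608.3 224.7  54. ] w 63.9 F [-0.3 -0.6 -0.1] tool shift [20.1  1.7 -0.3] turn [0.001 0.006 0.   ] q [-0.32  0.74 -0.2   1.93  0.84  0.31  0.41]
 turned-frame shift [20.1  1.7 -0.2]
```

View pics/w12.png

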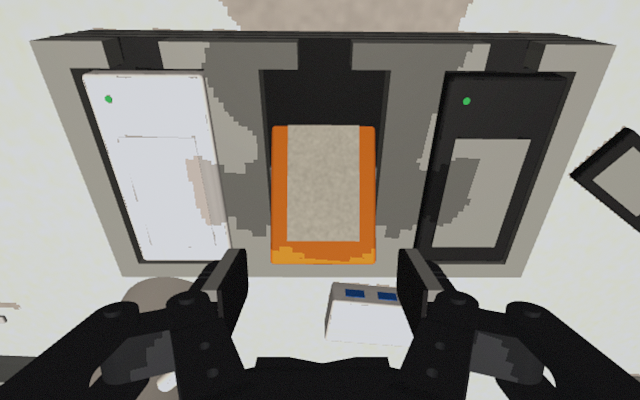

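```bash
python3 -m handwheel '0.5 7 1 0 0 0 0; 0.5 7 0 0 0 0 0; 0.5 0 0 0 0 0 0'
python3 - <<'E'
from h import *
P,M=gP(16,0,h=4)
goal(P,M)
a=get_image('wrist');b=get_image('scene')
cv2.imwrite('pics/w13.png',np.vstack([cv2.resize(a[160:310,150:500],(700,300)),cv2.resize(b[115:155,360:430],(700,280) if False else (490,280))[:, :490].repeat(1,1) if False else cv2.copyMakeBorder(cv2.resize(b[115:155,360:430],(490,280),interpolation=cv2.INTER_CUBIC),0,0,0,210,0)]))
E
```

```text
clock: 12.5
eef_pos: [611.9, 226.1, 41.1]
tool_rot: [-1.547, 1.289, 0.096]
force: [0.8, -1.1, 0.1]
width: 64.4
t 12.5 tcp [611.9 226.1  41.1] w 64.4 F [ 0.8 -1.1  0.1] tool shift [ 6.6  1.8 -1.4] turn [0.001 0.007 0.003] q [-0.34  0.77 -0.17  1.93  0.87  0.29  0.38]
 turned-frame shift [ 6.6  1.8 -1.3]
```

View pics/w13.png

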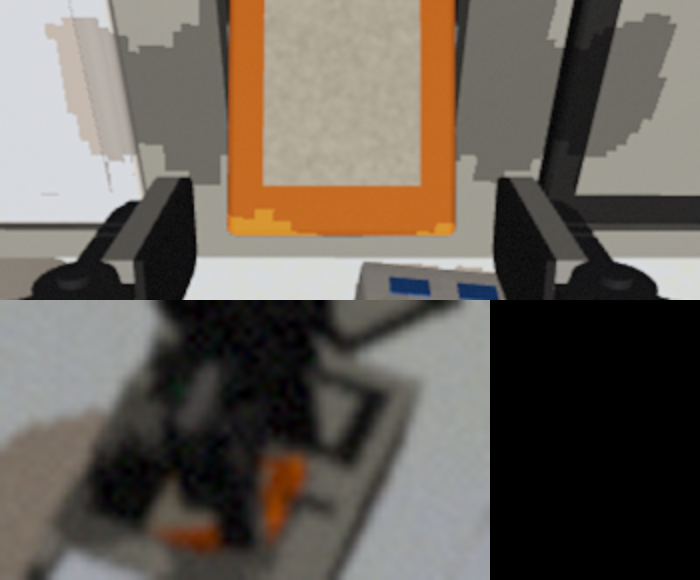

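```bash
python3 -m handwheel '0.5 6 2 -1 0 0 0; 0.5 0 0 0 0 0 0; 0.5 1 0 0 0 0 0; 0.5 0 0 0 0 0 0'
python3 - <<'E'
from h import *
P,M=gP(16,0,h=4)
goal(P,M)
a=get_image('wrist');cv2.imwrite('pics/w14.png',cv2.resize(a[160:310,150:500],(700,300)))
E
```

```text
clock: 13.0
eef_pos: [612.2, 225.4, 34.2]
tool_rot: [-1.545, 1.288, 0.098]
force: [-1.1, 0.1, 0.3]
width: 64.1
t 13.0 tcp [612.2 225.4  34.2] w 64.1 F [-1.1  0.1  0.3] tool shift [-0.1  0.1 -0.6] turn [0.001 0.008 0.004] q [-0.34  0.78 -0.16  1.93  0.9   0.27  0.35]
 turned-frame shift [-0.1  0.1 -0.6]
```

View pics/w14.png

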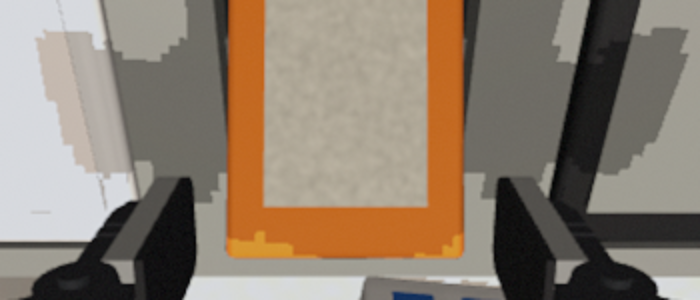

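```bash
python3 -m handwheel '-1 0 0 0 0 0 0; -1 0 0 0 0 0 0; -1 0 0 0 0 0 0; -1 0 0 0 0 0 0; -1 0 0 0 0 0 0'
python3 - <<'E'
from h import *
P,M=gP(16,0,h=4)
goal(P,M)
a=get_image('wrist');cv2.imwrite('pics/w15.png',cv2.resize(a[160:310,150:500],(700,300)))
E
```

```text
clock: 13.55
eef_pos: [612.3, 225.5, 34.9]
tool_rot: [-1.544, 1.287, 0.099]
force: [-0.8, -0.1, 0.2]
width: 48.0
t 13.55 tcp [612.3 225.5  34.9] w 48.0 F [-0.8 -0.1  0.2] tool shift [ 0.6  0.4 -0.7] turn [0.001 0.008 0.004] q [-0.34  0.78 -0.16  1.93  0.9   0.27  0.35]
 turned-frame shift [ 0.6  0.4 -0.7]
```

View pics/w15.png

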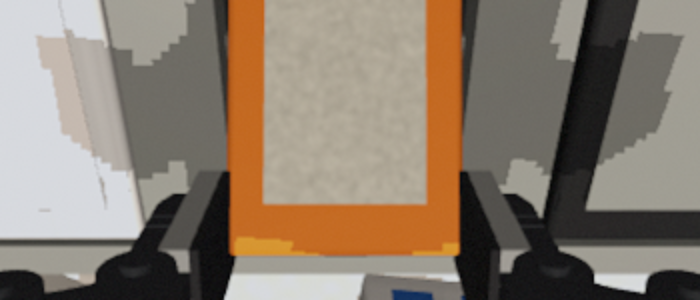

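```bash
python3 -m handwheel '-1 -5 -1.4 0 0 0 0; -1 -10 -3 0 0 0 0; -1 -14 -4 0 0 0 0; -1 -14 -4 0 0 0 0; -1 -20 -6 0 0 0 0; -1 -30 -8 0 0 0 0; -1 -30 -8 0 0 0 0; -1 0 0 0 0 0 0'
python3 - <<'E'
from h import *
P,M=gP(16,0,h=4)
goal(P,M)
a=get_image('wrist');b=get_image('scene')
cv2.imwrite('pics/w16.png',np.vstack([a[:, :],cv2.copyMakeBorder(cv2.resize(b[75:175,330:450],(240,200)),0,0,0,400,0)]))
E
```

```text
clock: 14.4
eef_pos: [610.5, 224.0, 170.7]
tool_rot: [-1.547, 1.289, 0.097]
force: [-0.2, 0.4, -1.4]
width: 47.8
t 14.4 tcp [610.5 224.  170.7] w 47.8 F [-0.2  0.4 -1.4] tool shift [131.5  36.3  -0.2] turn [0.002 0.008 0.003] q [-0.15  0.59 -0.45  1.85  0.68  0.59  0.6 ]
 turned-frame shift [131.6  36.    0.7]
```

View pics/w16.png

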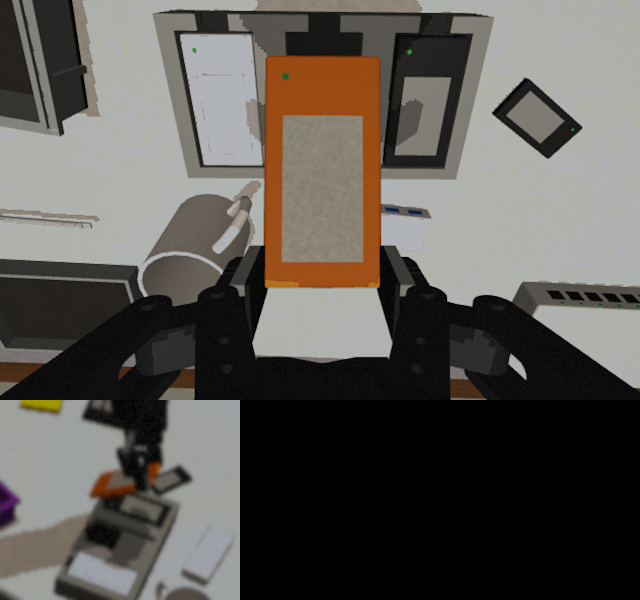

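```bash
cat >> h.py <<'E'
def held(c):
    """c: pixels of top-face corners: [grip y+ side.., order: gripL, gripR, farR, farL]; returns drive pose in tool frame"""
    p,T,s=tool();w=cam('wrist');C=R.from_euler('xyz',w['orientation']).as_matrix()
    K=np.array([[w['fx'],0,w['cx']],[0,w['fy'],w['cy']],[0,0,1]])
    # object frame: X from centre toward well end, Z = up normal ; image y down
    # seen from above: grip end at image bottom. left in image = world -y when held
    obj=np.array([[-50,25,0],[-50,-25,0],[50,-25,0],[50,25,0]],float)
    ok,rv,tv=cv2.solvePnP(obj,np.array(c,float),K,None)
    Rc=cv2.Rodrigues(rv)[0];F=np.diag([1,-1,-1.])
    Rw=C@F@Rc;tw_=C@F@tv[:,0]+w['eye']
    return Rw,tw_,T.T@Rw,T.T@(tw_-p)
E
python3 - <<'E'
from h import *
Rw,t,Rt,tt=held([(266,287),(380,287),(379,57),(265,57)])
print(Rw.round(3),t.round(1));print(Rt.round(3),tt.round(1))
x=Rw[:,0];print('pitch deg',np.degrees(np.arcsin(x[2])))
E
```

```text
[[-0.854  0.075 -0.514]
 [-0.065 -0.997 -0.037]
 [-0.516  0.002  0.857]] [567.2 218.6 167. ]
[[ 0.262 -0.005 -0.965]
 [ 0.965 -0.003  0.262]
 [-0.004 -1.     0.004]] [-11.7  39.7  -0.5]
pitch deg -31.042732429029726
```

```bash
cat >> h.py <<'E'
CC=np.array([510.5,-39.3]);CA=np.radians(-7)
def layP(up,dx=-25,rel=15.2,tt=(-11.7,39.7,-0.5)):
    M=down(np.radians(83),np.radians(rel))
    C=np.array([CC[0]+dx*np.cos(CA),CC[1]+dx*np.sin(CA),15+up])
    return C-M@np.array(tt),M
E
python3 - <<'E'
from h import *
P,M=layP(110);print(P.round(1))
goal(P,M)
E
```

```text
[520.7 -40.1 103.3]
t 14.5 tcp [608.4 222.2 166.6] w 47.7 F [-0.   0.8 -1.8] tool shift [  30.9  119.7 -255.3] turn [0.198 0.005 0.539] q [-0.16  0.59 -0.45  1.85  0.68  0.59  0.6 ]
 turned-frame shift [  75.5   36.5 -271. ]
```

```bash
python3 -m handwheel '-1 0 0 0 0.04 0 0.108; -1 0 0 0 0.04 0 0.108; -1 0 0 0 0.04 0 0.108; -1 0 0 0 0.04 0 0.108; -1 0 0 0 0.038 0 0.107; -1 0 4 -35 0 0 0; -1 0 4 -45 0 0 0; -1 0 4 -45 0 0 0; -1 0 4 -45 0 0 0; -1 0 4 -40 0 0 0'
python3 - <<'E'
from h import *
P,M=layP(110);print(P.round(1))
goal(P,M)
E
```

```text
clock: 15.5
eef_pos: [550.4, 13.8, 153.0]
tool_rot: [1.583, 1.251, 3.041]
force: [1.0, 0.0, -0.9]
width: 48.2
[520.7 -40.1 103.3]
t 15.5 tcp [550.4  13.8 153. ] w 48.2 F [ 1.   0.  -0.9] tool shift [ 54.8   6.6 -56.6] turn [ 0.009 -0.007 -0.054] q [ 0.28  0.8  -0.59  1.53  0.32  1.25  1.08]
 turned-frame shift [ 54.    9.1 -57. ]
```

```bash
python3 -m handwheel '-1 5 3 -28 0 0 -0.05; -1 5 3 -25 0 0 0; -1 10 0 0 0 0 0; -1 10 0 0 0 0 0; -1 10 0 0 0 0 0; -1 0 0 0 0 0 0'
python3 - <<'E'
from h import *
P,M=layP(110);print(P.round(1))
goal(P,M)
a=get_image('wrist');cv2.imwrite('pics/w17.png',a)
E
```

```text
clock: 16.1
eef_pos: [520.5, -48.7, 107.1]
tool_rot: [1.616, 1.289, 3.064]
force: [0.3, -0.4, -2.0]
width: 47.7
[520.7 -40.1 103.3]
t 16.1 tcp [520.5 -48.7 107.1] w 47.7 F [ 0.3 -0.4 -2. ] tool shift [ 3.8 -0.3  8.7] turn [-0.002 -0.012 -0.016] q [ 0.37  0.79 -0.56  1.68  0.39  1.08  1.11]
 turned-frame shift [ 3.9 -0.2  8.6]
```

View pics/w17.png

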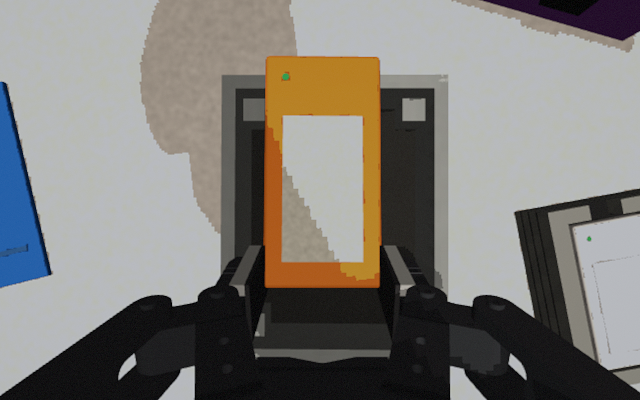

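```bash
python3 - <<'E'
from h import *
w=cam('wrist')
p1=onz(w,(254,110),33);p2=onz(w,(414,110),33);print(p1.round(1),p2.round(1))
m=(p1+p2)/2;d=p2-p1;print('yaw of y',np.degrees(np.arctan2(d[1],d[0]))-90, np.linalg.norm(d), 'centre est', (m[:2]+77*np.array([np.cos(CA),np.sin(CA)])).round(1))
Rw,t,_,tt=held([(266,287),(380,287),(379,57),(265,57)]);print(t.round(1),np.degrees(np.arcsin(Rw[2,0])),np.degrees(np.arcsin(Rw[2,1])),np.degrees(np.arctan2(Rw[1,0],Rw[0,0])))
P,M=layP(30);goal(P,M)
E
```

```text
[428.  -87.9  33. ] [442.2  25.4  33. ]
yaw of y -7.134870214404032 114.15704476695181 centre est [511.5 -40.7]
[487.2 -44.5 129.6] 0.8213090387076419 0.9179676540164706 173.26416727731828
t 16.15 tcp [521.2 -48.4 107.7] w 47.7 F [-0.2  0.8 -1.4] tool shift [ 81.4 -21.9   9.3] turn [-0.002 -0.012 -0.015] q [ 0.37  0.79 -0.56  1.68  0.39  1.08  1.11]
 turned-frame shift [ 81.8 -20.7   8.2]
```

```bash
python3 -m handwheel '-1 20 -5 4 0 -0.012 -0.015; -1 20 -6 4 0 0 0; -1 20 -6 0 0 0 0; -1 10 -3 0 0 0 0; -1 0 0 0 0 0 0; -1 0 0 0 0 0 0'
python3 - <<'E'
from h import *
P,M=layP(10);goal(P,M)
a=get_image('wrist');cv2.imwrite('pics/w18.png',a)
E
```

```text
clock: 16.75
eef_pos: [527.6, -34.0, 34.3]
tool_rot: [1.556, 1.313, 3.011]
force: [-0.7, -0.3, -1.2]
width: 47.8
t 16.75 tcp [527.6 -34.   34.3] w 47.8 F [-0.7 -0.3 -1.2] tool shift [31.5 -2.  -6.9] turn [0.006 0.002 0.007] q [ 0.34  0.89 -0.52  1.72  0.44  0.92  1.07]
 turned-frame shift [31.5 -2.2 -6.8]
```

View pics/w18.png

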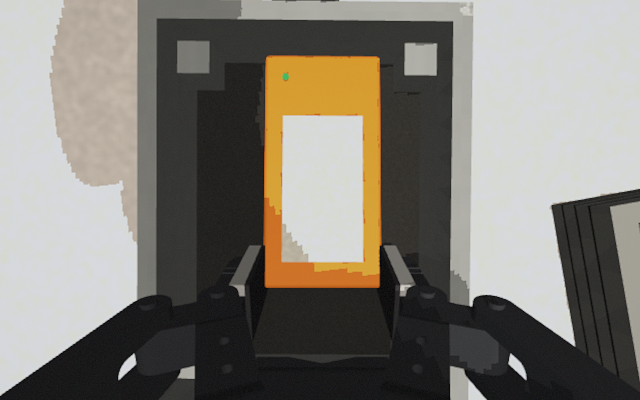

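```bash
python3 -m handwheel '-1 10 0 -4 0 0 0; -1 10 0 -3 0 0 0; -1 10 -2 0 0 0 0.007; -1 0 0 0 0 0 0'
python3 - <<'E'
from h import *
P,M=layP(0);goal(P,M)
E
```

```text
clock: 17.2
eef_pos: [522.1, -41.5, 4.4]
tool_rot: [1.558, 1.309, 3.012]
force: [0.1, -0.8, -0.8]
width: 47.9
t 17.2 tcp [522.1 -41.5   4.4] w 47.9 F [ 0.1 -0.8 -0.8] tool shift [11.2 -1.4  1.2] turn [0.005 0.002 0.004] q [ 0.34  0.93 -0.5   1.74  0.47  0.87  1.06]
 turned-frame shift [11.1 -1.5  1.3]
```

```bash
python3 -m handwheel '-1 4 -1 1 0.005 0 0.004; -1 3 -1 0 0 0 0; -1 0 0 0 0 0 0';python3 -m handwheel '-1 1.5 -0.5 0 0 0 0; -1 0 0 0 0 0 0'; python3 -m handwheel '-1 1.5 -0.5 0 0 0 0; -1 0 0 0 0 0 0'
python3 - <<'E'
from h import *
P,M=layP(0);goal(P,M)
a=get_image('wrist');cv2.imwrite('pics/w19.png',a)
E
```

```text
clock: 17.5
eef_pos: [522.3, -40.4, -3.8]
tool_rot: [1.563, 1.304, 3.011]
force: [0.1, 0.2, -0.8]
width: 48.3
clock: 17.7
eef_pos: [522.7, -40.1, -5.4]
tool_rot: [1.562, 1.305, 3.01]
force: [0.3, -0.1, -1.3]
width: 47.9
clock: 17.9
eef_pos: [523.0, -40.1, -6.8]
tool_rot: [1.562, 1.305, 3.01]
force: [0.5, 0.2, -1.6]
width: 47.9
t 17.9 tcp [523.  -40.1  -6.8] w 47.9 F [ 0.5  0.2 -1.6] tool shift [ 0.5  2.3 -0.3] turn [ 0.     0.002 -0.   ] q [ 0.33  0.95 -0.49  1.73  0.47  0.86  1.05]
 turned-frame shift [ 0.5  2.3 -0.3]
```

View pics/w19.png

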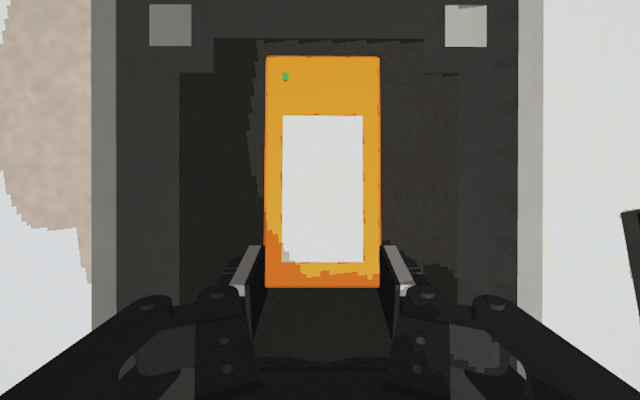

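```bash
python3 -m handwheel '-1 1.2 -0.3 0 0 0 0; -1 0 0 0 0 0 0';python3 -m handwheel '-1 1.2 -0.3 0 0 0 0; -1 0 0 0 0 0 0'; python3 -m handwheel '-1 1.2 -0.3 0 0 0 0; -1 0 0 0 0 0 0'
```

```text
clock: 18.15
eef_pos: [523.2, -40.0, -7.9]
tool_rot: [1.561, 1.306, 3.01]
force: [-1.0, -0.2, -0.8]
width: 47.9
clock: 18.35
eef_pos: [523.3, -40.0, -9.1]
tool_rot: [1.561, 1.306, 3.01]
force: [-0.8, 0.4, 0.1]
width: 47.9
clock: 18.55
eef_pos: [523.4, -40.0, -10.2]
tool_rot: [1.561, 1.306, 3.01]
force: [-0.1, 0.0, -0.7]
width: 48.0
```

```bash
python3 -m handwheel '-1 1.2 -0.3 0 0 0 0; -1 0 0 0 0 0 0';python3 - <<'E'
from h import *
a=get_image('wrist');b=get_image('scene')
print(ctrl.read_state()['force'])
cv2.imwrite('pics/w20.png',a)
cv2.imwrite('pics/s20.png',cv2.resize(b[150:240,280:380],None,fx=7,fy=6.6,interpolation=cv2.INTER_CUBIC))
E
```

```text
clock: 18.75
eef_pos: [523.6, -40.1, -11.3]
tool_rot: [1.562, 1.306, 3.01]
force: [-0.6, 0.7, 1.4]
width: 47.7
[1.12309599 0.15562708 0.76099762]
```

View pics/w20.png

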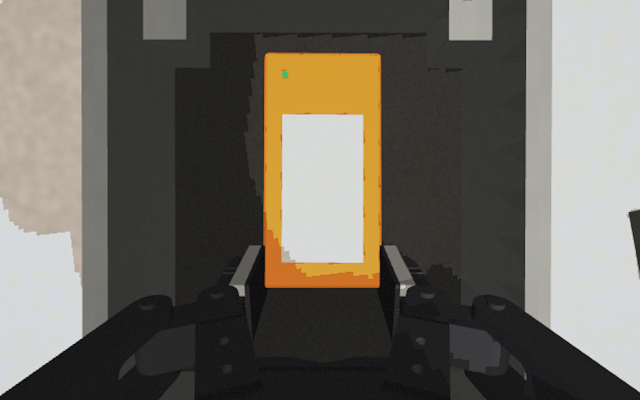

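View pics/s20.png

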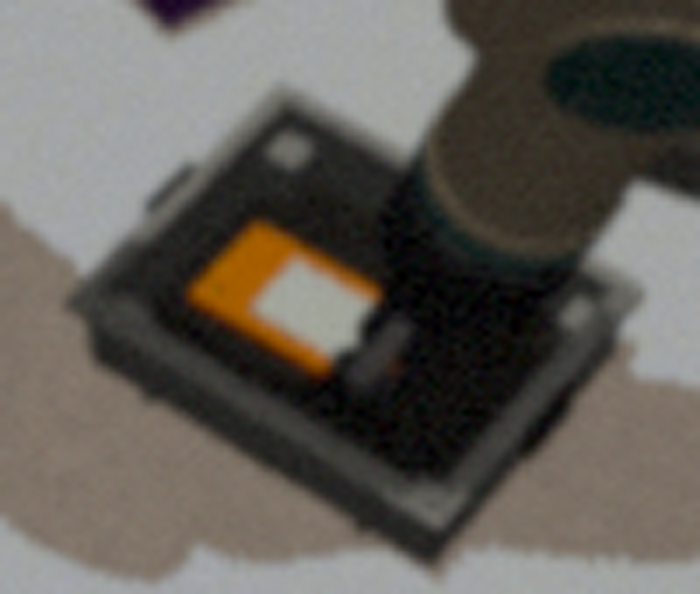

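```bash
python3 - <<'E'
from h import *
Rw,t,_,tt=held([(266,287.5),(380.5,287.5),(381,53.5),(264.5,53.5)]);print(t.round(1),np.degrees(np.arcsin(Rw[2,0])),np.degrees(np.arcsin(Rw[2,1])),tt.round(1))
E
python3 -m handwheel '-1 1 -0.3 0 0 0 0; -1 0 0 0 0 0 0'
python3 -m handwheel '-1 1 -0.3 0 0 0 0; -1 0 0 0 0 0 0'
```

```text
[489.2 -36.2  12.5] 1.352106609856719 0.002791697707825581 [-13.8  39.5  -0.3]
clock: 19.05
eef_pos: [523.6, -40.1, -12.0]
tool_rot: [1.562, 1.306, 3.01]
force: [0.1, -0.5, 1.9]
width: 47.8
clock: 19.25
eef_pos: [523.7, -40.1, -12.9]
tool_rot: [1.562, 1.307, 3.011]
force: [1.0, 0.1, 2.2]
width: 48.1
```

```bash
python3 -m handwheel '-1 1 -0.3 0 0 0 0; -1 0 0 0 0 0 0'
python3 -m handwheel '-1 1 -0.3 0 0 0 0; -1 0 0 0 0 0 0'
python3 - <<'E'
from h import *
a=get_image('wrist')
cv2.imwrite('pics/w21.png',a)
E
```

```text
clock: 19.45
eef_pos: [523.8, -40.1, -13.8]
tool_rot: [1.563, 1.306, 3.011]
force: [0.5, -0.6, 2.6]
width: 47.6
clock: 19.65
eef_pos: [523.8, -40.1, -14.0]
tool_rot: [1.564, 1.306, 3.012]
force: [0.6, -1.1, 3.7]
width: 48.2
```

View pics/w21.png

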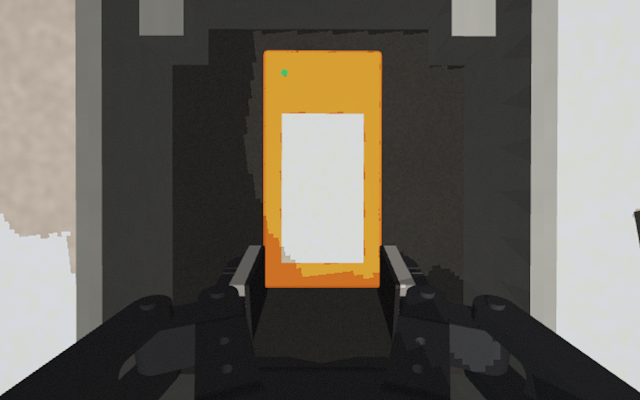

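Descent has stopped at 3.7 N, so the drive is on the floor pad. I'll open and back out.

```bash
python3 -m handwheel '0.3 0 0 0 0 0 0; 0.3 0 0 0 0 0 0; 0.3 0 0 0 0 0 0; 0.3 -10 0 0 0 0 0; 0.3 -20 0 0 0 0 0; 0.3 -40 0 0 0 0 -0.05; 0.3 -45 0 0 0 0 -0.1; 0.3 -10 0 0 0 0 -0.115; 0.3 0 0 0 0 0 0'
python3 - <<'E'
from h import *
a=get_image('wrist');b=get_image('scene')
cv2.imwrite('pics/w22.png',a)
cv2.imwrite('pics/s22.png',cv2.resize(b[150:240,280:380],None,fx=7,fy=6.6,interpolation=cv2.INTER_CUBIC))
D=np.array([458.1,-342.3]);P=[*D,140];M=down(np.radians(97));goal(P,M)
E
```

```text
clock: 20.6
eef_pos: [554.2, -43.4, 111.1]
tool_rot: [-1.17, 1.562, 0.278]
force: [-0.8, 0.2, -0.0]
width: 55.2
t 20.7 tcp [557.8 -43.7 110.1] w 55.6 F [ 0.1 -0.   0.1] tool shift [ -31.8   61.6 -308.5] turn [-0.247  0.004  0.009] q [ 0.37  0.68 -0.53  1.87  0.5   0.72  1.  ]
 turned-frame shift [ -29.9  135.3 -284.2]
```

View pics/w22.png

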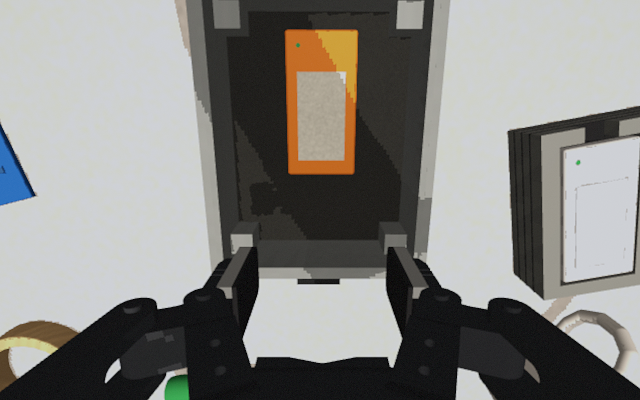

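View pics/s22.png

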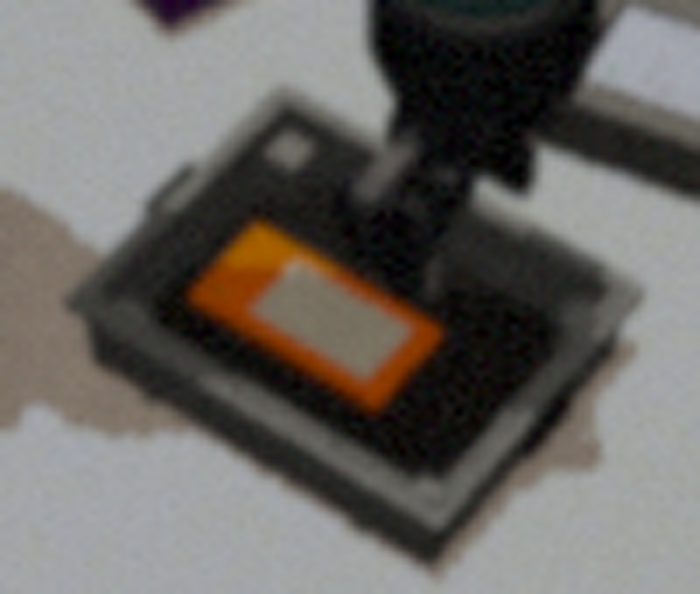

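The wrist view shows the drive flat in the box at (287..357, 30..174). The box posts are at (227,13), (409,12), (243,235) and (392,235). Next is the divider.

```bash
python3 - <<'E'
from h import *
w=cam('wrist')
q=[onz(w,p,33) for p in((227,13),(409,12),(243,235),(392,235))]
print(np.round(q,1),np.mean(q,0).round(1))
print([np.degrees(np.arctan2(*(q[a]-q[b])[[1,0]])).round(1) for a,b in((2,0),(3,1))],[np.degrees(np.arctan2(*(q[a]-q[b])[[1,0]]))-90 for a,b in((1,0),(3,2))])
E
python3 -m handwheel '0.3 -8 10 -40 -0.06 0 0; 0.3 -8 10 -40 -0.06 0 0; 0.3 -8 15 -40 -0.06 0 0; 0.3 -8 18 -40 -0.06 0 0; 0.3 0 20 -40 0 0 0; 0.3 0 20 -40 0 0 0; 0.3 0 20 -30 0 0 0; 0.3 0 0 0 0 0 0; 0.3 0 0 0 0 0 0'
python3 - <<'E'
from h import *
D=np.array([458.1,-342.3]);P=[*D,140];M=down(np.radians(97));goal(P,M)
a=get_image('wrist');cv2.imwrite('pics/w23.png',a)
E
```

```text
[[ 430.3  -87.1   33. ]
 [ 443.5   23.9   33. ]
 [ 575.1 -104.5   33. ]
 [ 588.7    3.4   33. ]] [509.4 -41.1  33. ]
[np.float64(-6.8), np.float64(-8.1)] [np.float64(-6.809405361932292), np.float64(-7.219027817735451)]
clock: 21.6
eef_pos: [458.4, -331.7, 130.8]
tool_rot: [-0.033, 1.55, 1.659]
force: [-0.3, 1.1, 0.8]
width: 55.6
t 21.6 tcp [ 458.4 -331.7  130.8] w 55.6 F [-0.3  1.1  0.8] tool shift [ -9.5   1.6 -10.3] turn [-0.001  0.021  0.001] q [ 1.    0.7  -0.67  1.81  0.54  0.84  1.77]
 turned-frame shift [ -9.2   1.6 -10.5]
```

View pics/w23.png

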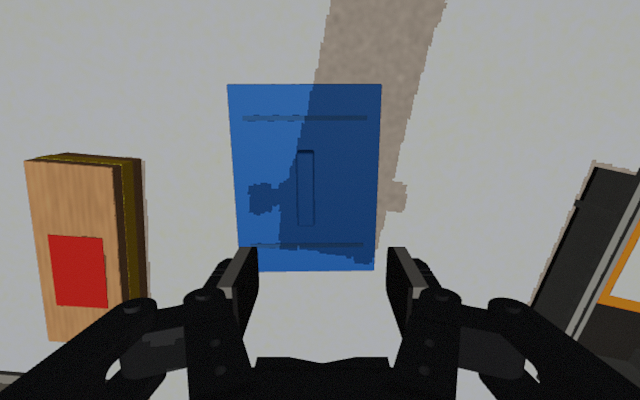

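The divider shows at (228..381, 84..270) in the wrist view, with its pull at about (305,188).

```bash
python3 - <<'E'
from h import *
w=cam('wrist')
q=[onz(w,p,5)[:2] for p in((228,84.5),(381,84.5),(374,270),(239,271))]
print(np.round(q,1),np.mean(q,0).round(1),[np.degrees(np.arctan2(*(q[a]-q[b])[[1,0]])).round(1) for a,b in((3,0),(2,1))],[(np.degrees(np.arctan2(*(q[a]-q[b])[[1,0]]))-90).round(1) for a,b in((1,0),(2,3))])
q=[onz(w,p,27)[:2] for p in((297.5,151),(313.5,151),(314,226),(298,226))];print(np.mean(q,0).round(1),np.round(q,1))
E
```

```text
[[ 384.3 -413.1]
 [ 369.7 -294.7]
 [ 527.9 -274.5]
 [ 542.5 -395.3]] [ 456.1 -344.4] [np.float64(6.4), np.float64(7.3)] [np.float64(7.0), np.float64(6.9)]
[ 455.4 -344. ] [[ 426.3 -353.5]
 [ 424.8 -341.4]
 [ 484.5 -334.1]
 [ 486.  -346.9]]
```

```bash
python3 -m handwheel '0 25 1 -6 0 0.02 0; 0 30 0 -6 0 0 0; 0 30 0 0 0 0 0; 0 10 0 0 0 0 0; 0 0 0 0 0 0 0; 0 0 0 0 0 0 0'
python3 - <<'E'
from h import *
P=[456.6,-343.7,-9];M=down(np.radians(97));goal(P,M)
E
```

```text
clock: 22.25
eef_pos: [466.2, -337.4, 32.5]
tool_rot: [-0.649, 1.566, 1.054]
force: [-0.8, -0.4, -0.0]
width: 42.3
t 22.25 tcp [ 466.2 -337.4   32.5] w 42.3 F [-0.8 -0.4 -0. ] tool shift [41.4 10.4 -5.2] turn [0.01  0.004 0.003] q [ 0.92  0.83 -0.55  1.85  0.68  0.65  1.66]
 turned-frame shift [41.5 10.3 -5.1]
```

```bash
python3 -m handwheel '0 8 10 -5 0.01 0 0; 0 8 0 0 0 0 0; 0 0 0 0 0 0 0'
python3 - <<'E'
from h import *
P=[456.6,-343.7,-9];M=down(np.radians(97));goal(P,M)
a=get_image('wrist');cv2.imwrite('pics/w24.png',a)
E
```

```text
clock: 22.55
eef_pos: [458.3, -344.8, 18.1]
tool_rot: [-1.508, 1.565, 0.185]
force: [0.1, -0.1, -0.4]
width: 42.4
t 22.55 tcp [ 458.3 -344.8   18.1] w 42.4 F [ 0.1 -0.1 -0.4] tool shift [27.1  1.7  1.3] turn [-0.     0.     0.006] q [ 0.93  0.85 -0.52  1.87  0.7   0.61  1.65]
 turned-frame shift [27.1  1.5  1.3]
```

View pics/w24.png

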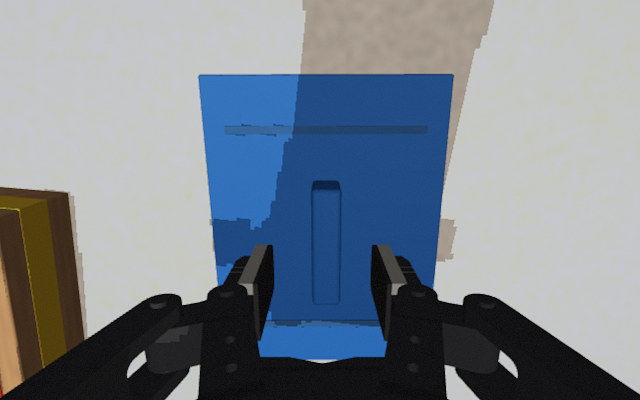

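```bash
python3 -m handwheel '0 9 1 1 0 0 0; 0 9 0.5 0 0 0 0; 0 5 0 0 0 0 0; 0 0 0 0 0 0 0; 0 3 0 0 0 0 0; 0 0 0 0 0 0 0'
python3 - <<'E'
from h import *
P=[456.6,-343.7,-9];M=down(np.radians(97));goal(P,M)
a=get_image('wrist');cv2.imwrite('pics/w25.png',a)
E
```

```text
clock: 23.2
eef_pos: [456.9, -344.5, -9.4]
tool_rot: [-1.658, 1.564, 0.034]
force: [0.1, -0.0, -0.6]
width: 42.6
t 23.2 tcp [ 456.9 -344.5   -9.4] w 42.6 F [ 0.1 -0.  -0.6] tool shift [-0.4  0.2  0.8] turn [-0.001 -0.001  0.007] q [ 0.9   0.89 -0.48  1.88  0.74  0.56  1.62]
 turned-frame shift [-0.4  0.2  0.8]
```

View pics/w25.png

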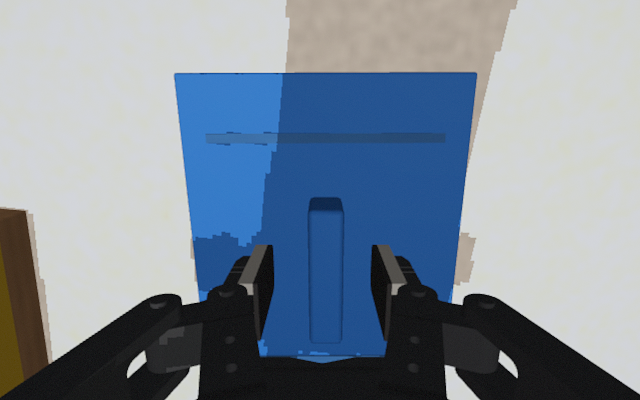

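```bash
python3 -m handwheel '-1 1 0 0.8 0 0 0; -1 0 0 0 0 0 0; -1 0 0 0 0 0 0; -1 0 0 0 0 0 0; -1 0 0 0 0 0 0; -1 0 0 0 0 0 0'; python3 -m handwheel '-1 -5 0 0 0 0 0; -1 -10 0 0 0 0 0; -1 -20 0 0 0 0 0; -1 -30 0 0 0 0 0; -1 -40 0 0 0 0 0; -1 0 0 0 0 0 0'
python3 - <<'E'
from h import *
P=[456.6,-343.7,100];M=down(np.radians(97));goal(P,M)
a=get_image('wrist');b=get_image('scene');cv2.imwrite('pics/w26.png',np.vstack([a,b[200:340,:]]))
E
```

```text
clock: 23.85
eef_pos: [457.4, -343.8, -9.7]
tool_rot: [-1.731, 1.563, -0.039]
force: [0.0, 0.1, -0.0]
width: 12.8
clock: 24.45
eef_pos: [456.1, -343.0, 100.6]
tool_rot: [-1.506, 1.564, 0.188]
force: [1.5, -0.2, -0.8]
width: 12.4
t 24.45 tcp [ 456.1 -343.   100.6] w 12.4 F [ 1.5 -0.2 -0.8] tool shift [ 0.6 -0.4 -0.8] turn [0.    0.    0.006] q [ 0.99  0.73 -0.63  1.84  0.6   0.76  1.73]
 turned-frame shift [ 0.6 -0.4 -0.8]
```

View pics/w26.png

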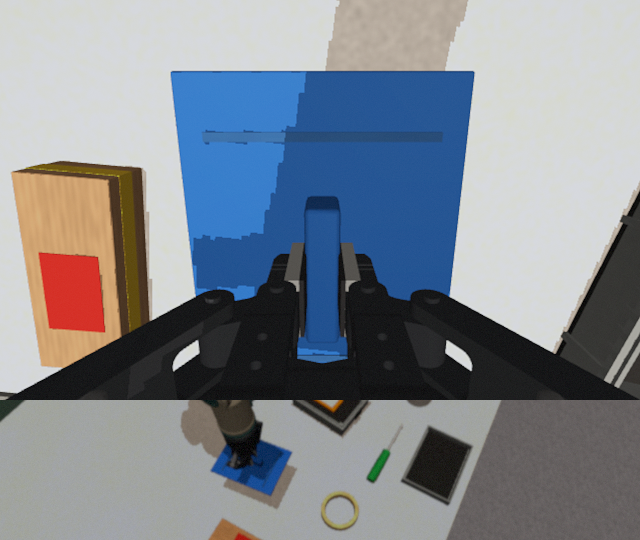

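```bash
python3 - <<'E'
from h import *
p,T,s=tool();w=cam('wrist')
a=cv2.imread('pics/w26.png')[:400]
m=cv2.inRange(cv2.cvtColor(a,cv2.COLOR_BGR2HSV),(100,110,40),(125,255,255))
for r in(100,120,180,220):
    c=np.where(m[r])[0];print(r,c.min(),c.max())
L=np.polyfit([r for r in range(90,230,5)],[np.where(m[r])[0].min() for r in range(90,230,5)],1)
Rr=np.polyfit([r for r in range(90,230,5)],[np.where(m[r])[0].max()+1 for r in range(90,230,5)],1)
rows=[np.where(m[:,c])[0].min() for c in(185,230,322,420,465)];print('top rows',rows)
r0=np.mean(rows)
z=p[2]+9.7+5
A,B=onz(w,(np.polyval(L,r0),r0),z),onz(w,(np.polyval(Rr,r0),r0),z)
C,D=onz(w,(np.polyval(L,250),250),z),onz(w,(np.polyval(Rr,250),250),z)
print(A,B,np.linalg.norm(A-B))
for u,v in((C,A),(D,B)): print('yaw',np.degrees(np.arctan2((u-v)[1],(u-v)[0])))
e=B-A;yaw=np.arctan2(e[1],e[0])-np.pi/2;print('yaw',np.degrees(yaw))
cen=(A+B)/2+81*np.array([np.cos(yaw),np.sin(yaw),0]);print('centre',cen,'in tool',(T.T@(cen-p)).round(1), 'tool z heading',np.degrees(np.arctan2(T[1,2],T[0,2])))
E
```

```text
100 174 470
120 176 468
180 183 461
220 187 457
top rows [np.int64(71), np.int64(71), np.int64(71), np.int64(71), np.int64(71)]
[ 380.28199654 -412.20456559  111.37580163] [ 365.61636328 -292.79572953  111.37580163] 120.30607186315594
yaw 7.249315748090761
yaw 6.743016084196657
yaw 7.001924722233878
centre [ 453.34508654 -342.62603002  111.37580163] in tool [-14.7  -0.4  -0.4] tool z heading 96.997810295943
```

```bash
cat >> h.py <<'E'
def divP(z): return [510.4,-40.1,z],down(np.radians(82.9))
E
python3 -m handwheel '-1 0 0 20 0.05 0 0; -1 0 0 30 0.05 0 0; -1 0 0 40 0.05 0 0; -1 0 0 40 0.05 0 0; -1 0 -6 40 0.046 0 0; -1 0 -6 40 0 0 0; -1 0 0 30 0 0 0; -1 0 0 0 0 0 0'
python3 - <<'E'
from h import *
goal(*divP(90))
E
```

```text
clock: 25.35
eef_pos: [466.9, -97.7, 90.0]
tool_rot: [1.182, 1.554, 2.612]
force: [0.4, 0.5, -1.3]
width: 12.5
t 25.35 tcp [466.9 -97.7  90. ] w 12.5 F [ 0.4  0.5 -1.3] tool shift [ -0.2 -34.9  63.1] turn [-0.018  0.007 -0.016] q [ 0.49  0.63 -0.5   2.08  0.53  0.57  1.04]
 turned-frame shift [ -0.  -36.   62.5]
```

```bash
python3 -m handwheel '-1 0 -18 30 -0.018 0.007 -0.016; -1 0 -16 25 0 0 0; -1 0 0 6 0 0 0; -1 0 0 0 0 0 0; -1 0 0 0 0 0 0'
python3 - <<'E'
from h import *
goal(*divP(60))
a=get_image('wrist');cv2.imwrite('pics/w27.png',a)
E
```

```text
clock: 25.85
eef_pos: [504.2, -43.2, 85.2]
tool_rot: [1.99, 1.559, -2.846]
force: [-0.5, -0.4, -1.3]
width: 12.3
t 25.85 tcp [504.2 -43.2  85.2] w 12.3 F [-0.5 -0.4 -1.3] tool shift [25.1 -6.1  3.9] turn [-0.    -0.005 -0.011] q [ 0.35  0.66 -0.48  2.01  0.53  0.61  0.95]
 turned-frame shift [25.2 -5.8  3.8]
```

View pics/w27.png

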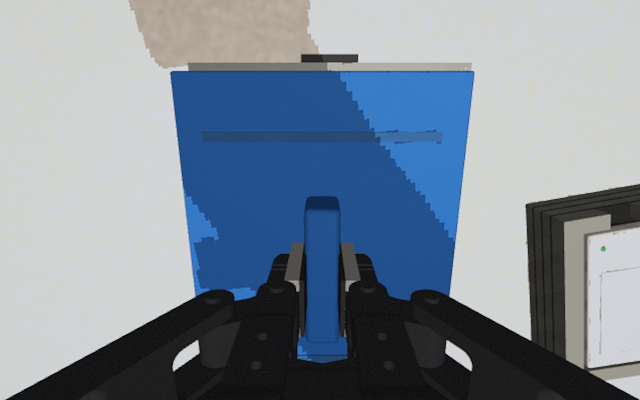

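```bash
python3 -m handwheel '-1 8 -6 4 0 -0.005 -0.011; -1 8 0 0 0 0 0; -1 8 0 0 0 0 0; -1 0 0 0 0 0 0; -1 0 0 0 0 0 0'
python3 - <<'E'
from h import *
goal(*divP(48))
a=get_image('wrist');cv2.imwrite('pics/w28.png',a)
E
```

```text
clock: 26.4
eef_pos: [508.2, -44.5, 57.9]
tool_rot: [2.238, 1.567, -2.605]
force: [0.4, -0.2, -0.8]
width: 12.7
t 26.4 tcp [508.2 -44.5  57.9] w 12.7 F [ 0.4 -0.2 -0.8] tool shift [ 9.9 -1.6  4.7] turn [-0.006 -0.002 -0.003] q [ 0.32  0.71 -0.44  2.02  0.57  0.54  0.91]
 turned-frame shift [ 9.9 -1.6  4.6]
```

View pics/w28.png

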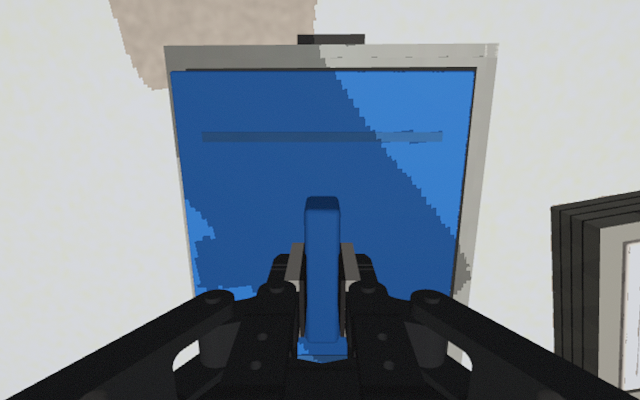

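```bash
python3 -m handwheel '-1 2 -1.5 4.7 -0.006 0 -0.003; -1 0 0 0 0 0 0; -1 0 0 0 0 0 0'
python3 - <<'E'
from h import *
goal(*divP(46))
a=get_image('wrist');cv2.imwrite('pics/w29.png',a)
E
```

```text
clock: 26.75
eef_pos: [510.9, -39.4, 56.2]
tool_rot: [-2.624, 1.568, -1.177]
force: [-0.2, -1.2, -1.7]
width: 12.5
t 26.75 tcp [510.9 -39.4  56.2] w 12.5 F [-0.2 -1.2 -1.7] tool shift [10.2  0.4 -0.7] turn [ 0.    -0.002  0.001] q [ 0.31  0.71 -0.44  2.02  0.58  0.53  0.9 ]
 turned-frame shift [10.2  0.4 -0.8]
```

View pics/w29.png

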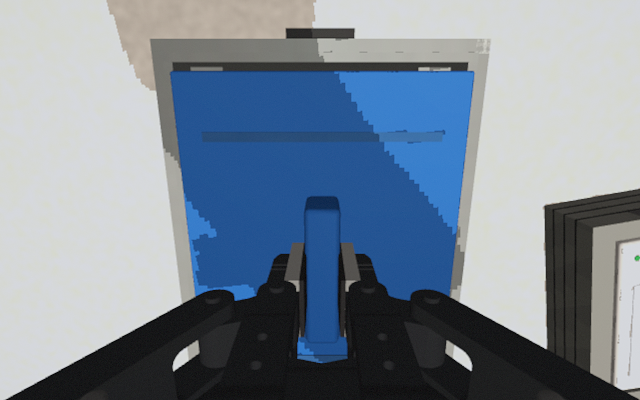

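```bash
python3 - <<'E'
from h import *
w=cam('wrist');p,T,s=tool()
z=p[2]+14.7
A=onz(w,(322,63),55);B=onz(w,(322,71),z);u=np.array([np.cos(CA),np.sin(CA),0]);v=np.array([-u[1],u[0],0])
print('gap x at -x wall',(B-A)@u)
L=onz(w,(152.5,40),55);Q=onz(w,(490,40),55);l=onz(w,(171,71.5),z);r=onz(w,(474.5,71.5),z)
print((Q-L)@v,(r-l)@v,'side gaps',(l-L)@v,(Q-r)@v)
print('yaw rim',np.degrees(np.arctan2((Q-L)[1],(Q-L)[0]))-90,np.degrees(np.arctan2((r-l)[1],(r-l)[0]))-90)
E
```

```text
gap x at -x wall 4.640734898883228
144.68909783755245 120.0030112961218 side gaps 13.006221883461471 11.679864657969176
yaw rim -7.105115871404152 -7.0923939486072385
```

```bash
python3 -m handwheel '-1 7 0.4 -0.6 0 0 0; -1 7 0 0 0 0 0; -1 7 0 0 0 0 0; -1 0 0 0 0 0 0; -1 0 0 0 0 0 0'
python3 - <<'E'
from h import *
goal(*divP(23.3))
a=get_image('wrist');cv2.imwrite('pics/w30.png',a)
E
```

```text
clock: 27.3
eef_pos: [510.3, -40.0, 33.2]
tool_rot: [-2.696, 1.569, -1.248]
force: [0.2, 0.1, -1.2]
width: 12.6
t 27.3 tcp [510.3 -40.   33.2] w 12.6 F [ 0.2  0.1 -1.2] tool shift [ 9.9 -0.1 -0.1] turn [ 0.    -0.002  0.001] q [ 0.29  0.75 -0.4   2.03  0.61  0.48  0.88]
 turned-frame shift [ 9.9 -0.1 -0.1]
```

View pics/w30.png

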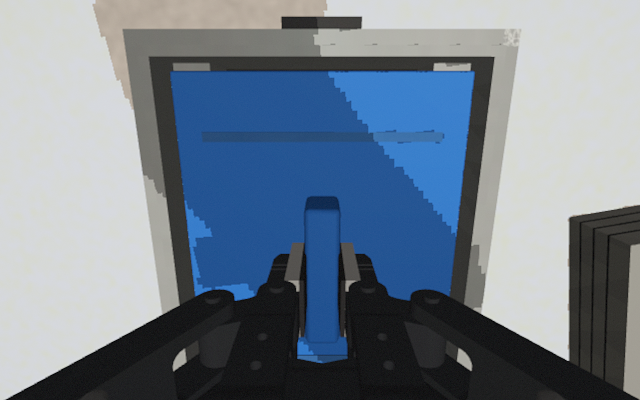

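The plate is inside the walls with even gaps (left 150→172, right 474→494). I'll lower it to contact.

```bash
python3 -m handwheel '-1 4 0 0 0 0 0; -1 3 0 0 0 0 0; -1 0 0 0 0 0 0'; python3 -m handwheel '-1 1.5 0 0 0 0 0; -1 0 0 0 0 0 0'; python3 -m handwheel '-1 1.2 0 0 0 0 0; -1 0 0 0 0 0 0'; python3 -m handwheel '-1 1.2 0 0 0 0 0; -1 0 0 0 0 0 0'
```

```text
clock: 27.65
eef_pos: [510.6, -40.1, 26.0]
tool_rot: [-2.421, 1.568, -0.974]
force: [0.0, -0.1, -1.0]
width: 12.8
clock: 27.85
eef_pos: [510.7, -40.0, 24.4]
tool_rot: [-2.361, 1.568, -0.914]
force: [-0.9, 0.6, -1.3]
width: 12.5
clock: 28.05
eef_pos: [510.9, -40.0, 23.4]
tool_rot: [-2.252, 1.568, -0.805]
force: [-1.6, 0.0, 0.5]
width: 12.7
clock: 28.25
eef_pos: [511.0, -40.1, 23.6]
tool_rot: [-2.249, 1.566, -0.801]
force: [0.0, -0.0, -0.5]
width: 12.8
```

```bash
python3 -m handwheel '-1 1.5 0 0 0 0 0; -1 0 0 0 0 0 0';  python3 - <<'E'
from h import *
goal(*divP(23.3))
a=get_image('wrist');cv2.imwrite('pics/w31.png',a)
E
```

```text
clock: 28.45
eef_pos: [511.4, -40.1, 23.5]
tool_rot: [-2.183, 1.565, -0.736]
force: [-0.3, 0.6, -0.2]
width: 12.5
t 28.45 tcp [511.4 -40.1  23.5] w 12.5 F [-0.3  0.6 -0.2] tool shift [ 0.2  1.  -0.1] turn [ 0.001 -0.003  0.005] q [ 0.27  0.76 -0.38  2.04  0.63  0.45  0.86]
 turned-frame shift [ 0.2  1.  -0.1]
```

View pics/w31.png

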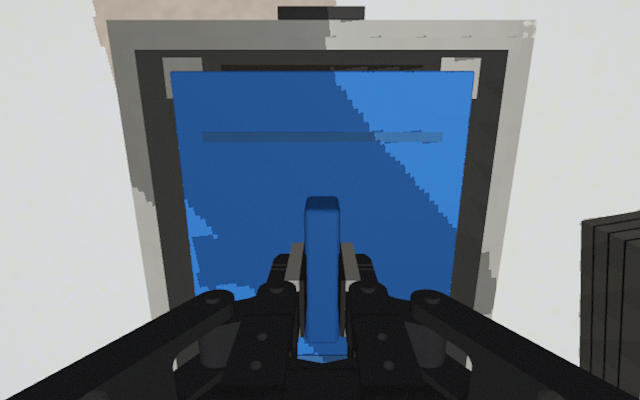

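```bash
python3 -m handwheel '-0.3 0 0 0 0 0 0; -0.3 0 0 0 0 0 0; -0.3 0 0 0 0 0 0; -0.3 -15 0 0 0 0 0; -0.3 -35 0 0 0 0 0; -0.3 -45 0 0 0 0 0; -0.3 -45 0 0 0 0 0; -0.3 0 0 45 0 0 0; -0.3 0 0 45 0 0 0; -0.3 0 0 45 0 0 0'
python3 -m handwheel '-0.3 0 0 45 0 0 0; -0.3 0 0 45 0 0 0; -0.3 0 0 0 0 0 0'
python3 - <<'E'
from h import *
a=get_image('top');b=get_image('scene');print(ctrl.read_state()['clock'])
cv2.imwrite('pics/t32.png',cv2.resize(a[150:270,165:355],None,fx=4,fy=4,interpolation=cv2.INTER_CUBIC))
cv2.imwrite('pics/s32.png',cv2.resize(b[100:240,270:450],None,fx=4,fy=4,interpolation=cv2.INTER_CUBIC))
cv2.imwrite('pics/t32f.png',a)
E
```

```text
clock: 29.5
eef_pos: [529.3, 86.0, 166.1]
tool_rot: [-2.866, 1.563, -1.44]
force: [-0.0, 0.1, 0.0]
width: 30.3
clock: 29.8
eef_pos: [542.6, 186.7, 166.3]
tool_rot: [-1.662, 1.567, -0.229]
force: [-0.2, -0.0, -0.7]
width: 29.6
29.9
```

View pics/t32.png

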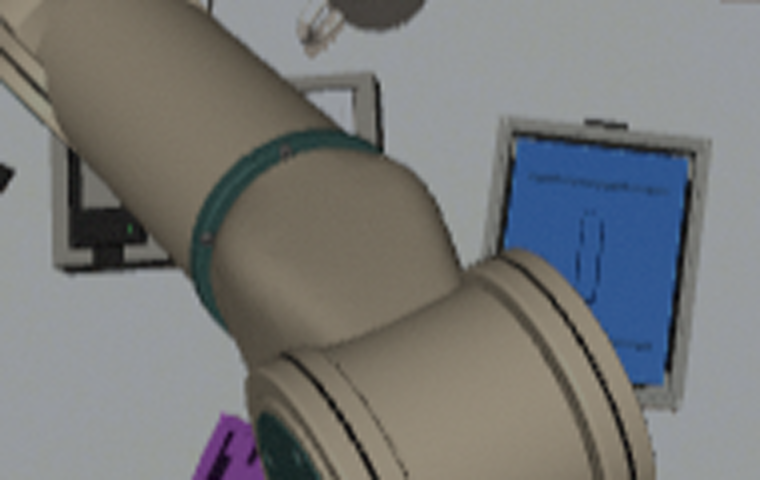

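View pics/s32.png

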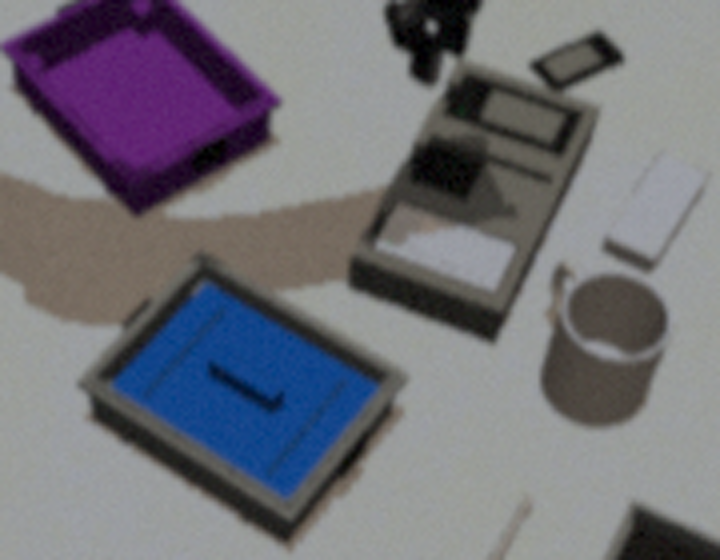

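View pics/t32f.png

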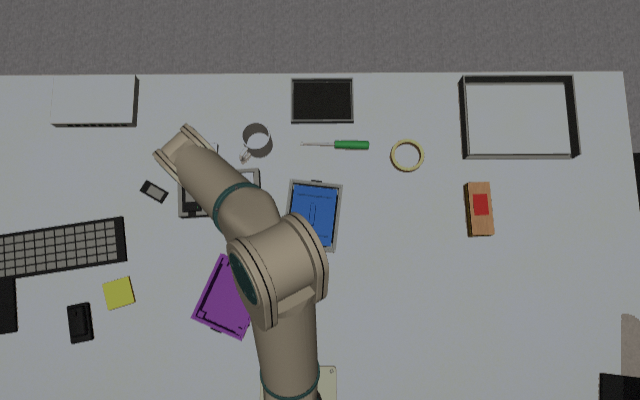

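The divider sits inside the rim with even margins, the black and silver drives are still flush, and the bystanders are unmoved. One level check: cast the blue outline onto z = 38.

```bash
python3 - <<'E'
from h import *
b=get_image('scene');p=cam('scene')
m=cv2.inRange(cv2.cvtColor(b,cv2.COLOR_BGR2HSV),(100,110,50),(125,255,255))
m=cv2.morphologyEx(m,cv2.MORPH_CLOSE,np.ones((7,7)))
c=max(cv2.findContours(m,0,cv2.CHAIN_APPROX_NONE)[0],key=cv2.contourArea)
w=np.array([onz(p,q,38)[:2] for q in c[:,0]],np.float32)
print(cv2.minAreaRect(w));print(cv2.boxPoints(cv2.minAreaRect(w)).round(0))
ap=cv2.approxPolyDP(c,4,True)[:,0];print([onz(p,q,38)[:2].round(0).tolist() for q in ap])
E
```

```text
((509.5953369140625, -36.76715087890625), (121.09530639648438, 162.10604858398438), 82.88136291503906)
[[ 422.  -87.]
 [ 583. -107.]
 [ 598.   13.]
 [ 437.   33.]]
[[440.0, 27.0], [427.0, -85.0], [580.0, -106.0], [595.0, 10.0]]
```

```bash
python3 - <<'E'
from cell import ctrl
print(ctrl.finish_job())
E
```

```text
the job is handed in; nothing more can be done
None
```

The orange drive is lying flat in the grey box with the blue divider seated over it, and I handed the job in at about 30 s.

- **Tipping the drive:** My first press was too shallow and the drive fell back flush. The fingertips sit about 20–25 mm behind the reported TCP, not 8 mm ahead as given. A second, deeper press left it leaning at about 34°.
- **Laying it down:** I gripped the raised end by its sides and lowered it until the descent stopped at about 3.7 N. Before the divider went on, the wrist view showed it flat. It lies about 25 mm off the box's centre, toward the robot, to keep the gripper clear of the rim.
- **Divider:** At height 38 mm its outline measured 121.1 × 162.1 mm against a true 122 × 162, and its turn matches the box's, so it is at the right height and level. The scene camera put its centre about 3 mm from my box centre. The wrist view showed even gaps just before release.
- **Force on seating:** The wrist force never rose clearly. I took it as seated because the weight came off the wrist and the arm would not go lower.
- **Everything else:** The silver drive is flush in its pocket in the last pictures. So is the black drive, though the arm partly hid the tray from above. The other things on the desk show no visible movement.

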